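# Shut the drive's keeper plate and hold the spread snap ring at the groove

## Robot

A 7-joint arm with a two-finger parallel gripper is mounted at the origin on the work surface; the furniture and walls round the work are solid. World frame = base frame: x ahead of the robot, y to its left, z up, the work surface at z = 0. Lengths are in m, angles in rad, forces in N, time in s.
With the tool pointing down it reaches from about 0.425 to 1.025 m from the base axis. Payload 9.4 kg.
Tool frame: the origin (TCP) lies midway between the tips of the shut fingers; the grasp point (between the pads) lies 19 mm behind it; z points along the fingers, y is the line along which they close (so a half turn about z gives the same grasp; the last joint's range is limited). The gripper opens to 85 mm and grips with 20 to 120 N. Pads are 22 mm wide; open, the fingers measure 114 mm over their backs; the gripper's body (76 mm by 85 mm) begins 54 mm behind the grasp point. The pads swing forward as they close: fully open they stand 13 mm farther back than shut.
Start: joints at [1.077, 0.599, -0.003, 1.599, 0.002, 0.943, -0.08], TCP at [0.293, -0.663, 0.231] pointing down, gripper open.
Joint ranges: [-2.57, 2.57], [-0.35, 1.97], [-1.29, 1.29], [0.11, 2.56], [-1.05, 4.19], [0.11, 1.86], [-2.63, 2.63]. Speed limits (rad/s): [2.22, 2.22, 3.01, 3.01, 3.14, 3.14, 3.14].

## Interface

Orientations are given as a rotation vector (axis times angle).
In Python, from bench import arm, eyes gives the robot as it stands.
- The arm moves only by the shell command python3 -m pendant 'ROWS'. ROWS is JSON, a list that holds one entry, the list of rows, each a list of 7 numbers: the opening, from -1 (shut) to 1 (fully open), then the shift along the tool's x, y, z in cm, then the turn, a rotation vector about the tool's x, y, z in rad. In form: [[[gripper, dx, dy, dz, wx, wy, wz], ...]]. A call has 1 to 10 rows; each row shifts and turns the commanded pose from where the row before left it, along the tool's axes as they then stand; what a row does not reach is not made up. A row lasts 1/8 s, in which the tool goes at most 62.5 mm and 10.7 degrees, less where a joint would pass 70% of its speed; a pose out of reach is approached as far as the arm can. A call with a gripper value outside its range is refused whole. The fingers move at their own pace and stop on an object; the grip force is fixed at half the most. Time passes only in rows, so rows that do not move let the fingers close. It gives the time, the measured TCP pose, the force, the opening and the grip force at its end, in the units of the state.
- arm.state(): the state, without advancing time (a new reading comes with each control period).
- eyes.read_camera(name): name is "side" or "top"; returns a dict with "frame" (400x640x3 uint8, blue, green, red), "mtx" (3x3 intrinsics, pixels), "dist_coeffs" ([k1, k2, p1, p2, k3] as OpenCV has them; the pictures are not rectified), "extrinsics" (4x4, takes a point from world to camera coordinates). Camera axes: x right, y up, looking along -z (the intrinsics and any distortion apply to the point x, -y, -z); pixel columns grow to the right and rows downward; lengths in m; the calibration is good to about 2 mm. A picture is of the moment at which its call begins. There is no depth.
- arm.sign_off(): hands the job in; it is judged then, once.
The state is a dict: "clock": time; "joint_pos": joint angles; "qvel": joint speeds; "joint_efforts": joint torques, N m; "eef_pos": TCP position; "tool_rot": TCP orientation; "wrist_force": force on the tool from outside, world axes, zero at the start; "torque": the same for the moment, N m; "grip_width": finger opening in m; "finger_force": force on a finger pad.
Only numpy, scipy, OpenCV 4.12 (cv2) and the standard library are available. Lean on these libraries where they do the work, as an engineer would, in place of code of your own. Each camera call takes 0.05 s, during which the arm holds its last target. There are 200 camera calls.

## Task

Reassemble the sample-carousel drive: swing its hinged keeper plate down round the spindle and press its free edge until the tab snaps behind the housing's rim. Then take the circlip pliers from their stand, put both tips into the eyes of the blue snap ring, squeeze the handles to the stop to spread the ring, and carry it over the spindle and down until it lies level round the groove, on or just above the plate's brass pads. Finish there holding the pliers squeezed and the ring spread, nothing let go or put down, and leave the other things on the bench alone.

Things in the scene. Friction and masses are not known exactly. Their poses are not given: they have to be found in the camera images.
- drive: Carousel drive, fixed: white housing 120 (x) x 116 (y) mm, black foot, top 40 mm high. Origin: centre of its underside, on the axis of the upright steel spindle (36 mm across, top 71 mm above the bench, tapering to 28 mm over its last 4 mm). The keeper plate's hinge axis runs along the drive's x at y = +52, z = 45 mm; the rim for the tab is on the -y side.
- keeper (a joint): Angle of the hinged aluminium keeper plate (rad): 0 shut and level, growing as its free edge swings up from the drive's -y side; starts at 1.2 to 1.65, stays where it is left. The tab at the free edge meets the rim at 0.07; about 5 N pressing down there snaps it past, to 0. Shut, its two brass pads (radius 20 to 25.5 mm round the spindle) have their tops 54 mm above the bench.
- keeper_edge (a point): Middle of the plate's free bar, upper face, 100 mm from the hinge axis: press here. The plate is 92 mm wide (along the hinge), 6 mm thick, and reaches 113 mm from the hinge axis; the bar is solid from 76 mm outward, with a window for the spindle inward of it. Shut, its upper face is 48 mm above the bench.
- groove (a point): Point on the spindle axis, 57.5 mm above the bench, where the middle of the ring's thickness belongs. The groove, 33 mm across, reaches from 54 mm (level with the brass pads of the shut plate) to 62 mm above the bench.
- ring_stand: Grey block 86 (x) x 76 (y) mm, top 30 mm high, fixed; origin: centre under the ring, on the bench. Under the eyes, 28 mm to -x, a channel 10 mm wide and 18 mm deep runs along y with room for the pliers' tips. A white spigot 28 mm across, 10 mm high, stands inside the ring, and a 4 mm rib between the eyes.
- ring: Blue springy plastic snap ring lying flat on its stand, 5 mm thick, 33 mm bore and 43 mm outside when relaxed, 30 g. Origin: underside, centre of the relaxed ring; z up; gap and two eyes on its -x side. This body is the back of the ring, on which both arms flex alike.
- ring_bore (a point): Middle of the bore of the spread ring: in the ring's frame 3 mm towards the eyes from its origin, at half thickness. Bring this point to the groove point.
- ring_eye_l (a point): Centre of the top of the left eye (+y side): hole 8.5 mm across right through the 5 mm thick ring; 28 mm from the ring's origin towards -x and 10.5 mm to +y when relaxed.
- ring_eye_r (a point): Centre of the top of the right eye (-y side), as the left one.
- ring_arm_l (a joint): Spread of the ring's left arm (rad): 0 relaxed, about 0.10 where the ring would grip the 36 mm spindle, about 0.22 with the pliers squeezed to their stop, each eye then some 9 mm farther out. Starts to move at 2 N on the eye, 5 N when fully spread.
- ring_arm_r (a joint): The same for the ring's right arm.
- pliers: Circlip pliers, red handles, 142 mm long, 130 g, hanging tips down in their stand. Origin: centre of the pivot bolt; z up along the handles; handles are squeezed along y. Grips bulge to 60 mm over both, 54 mm above the pivot; handle ends 84 mm above. A spring keeps them apart: they yield from 5.5 N and reach a solid stop at 35 mm (13 N with the ring). Each mm at a grip moves its tip out 1 mm.
- tip_l (a point): Lower end of the left tip (+y side), 58 mm below the pivot, 10 mm from the middle plane with the handles released and about 22 mm at the stop. A pin 5 mm thick; its shoulder (the jaw's 11 mm thick end) is 10 mm above the pin's end.
- tip_r (a point): Lower end of the right tip (-y side), otherwise as the left one.
- pliers_stand: Wooden block 60 x 60 mm, 62 mm high, fixed; origin: centre of its underside. The pliers hang in its pocket (16 x 33 mm), pivot bolt on the rim, tip ends 8 mm above the bench; lift them straight up at least 60 mm to clear it.
- media_a: Loose bystander: small clear bottle with orange cap, 56 mm across, 102 mm high; origin at the centre of its underside.
- tape_roll: Loose bystander: roll of beige tape lying flat, 103 mm across, 25 mm high; origin at the centre of its underside.
- monitor_r: Fixed computer screen between robot and work, 0.42 m high, from (x 0.31, y 0.14) to (x 0.38, y -0.42) in the world, back housing to x 0.40; its foot is a 12 mm high plate from y -0.27 to 0, reaching to x 0.54. Reach over it. A second such screen stands left of it, from (x 0.26, y 0.18) to (x 0.02, y 0.67).
- gas_valves (a point): Point just below the two black valves of the fixed gas pipes on the wall behind the bench. Pipes and valves take up x 0.56 to 0.65, y 0.12 to 0.25 (world), from about 0.2 m up at the wall and from 0.42 m at the valves. Keep the wrist clear of them, passing nearer to the robot.
Not all that is in view belongs to the job. Leave any green look-alike of the ring_stand alone.

How it is judged:
By the outcome, as a careful person would: the job done as asked, in the order asked, and still so for the second after the job is handed in, while the arm keeps its last pose, push and grip.
It also fails if it takes over 72 s, if anything falls off the work surface, if the arm or the gripper's body presses on something with over 40 N, if the wrist force passes 120 N, or if a joint passes its speed limit or range.

## Working session

There is one attempt and no reset: what is moved stays moved. The work goes in short steps, Python scripts to look and compute and a shell command to move; the robot and the scene stay as the last step left them, time stands still between calls to the robot, and variables do not carry over. Pictures are saved under pics/ and viewed, at most 10 in all, crops included, and the job is handed in when it is done.

```bash
mkdir -p pics; ls
cat > h.py <<'E'
import numpy as np, cv2
from bench import arm, eyes
from scipy.spatial.transform import Rotation as R
def load(n):
    d=eyes.read_camera(n); d['K']=np.array(d['mtx'],float); d['D']=np.array(d['dist_coeffs'],float); d['E']=np.array(d['extrinsics'],float); return d
def ray(d,uv):
    p=cv2.undistortPoints(np.array([[uv]],float),d['K'],d['D'])[0,0]
    E=d['E']; v=E[:3,:3].T@np.array([p[0],-p[1],-1.]); c=-E[:3,:3].T@E[:3,3]
    return c,v/np.linalg.norm(v)
def plane(d,uv,z):
    c,v=ray(d,uv); return c+v*(z-c[2])/v[2]
def tri(a,ua,b,ub):
    c1,v1=ray(a,ua);c2,v2=ray(b,ub)
    s=np.linalg.lstsq(np.stack([v1,-v2],1),c2-c1,rcond=None)[0]
    p,q=c1+s[0]*v1,c2+s[1]*v2
    return (p+q)/2,np.linalg.norm(p-q)
def proj(d,P):
    P=np.atleast_2d(P); E=d['E']; q=P@E[:3,:3].T+E[:3,3]
    q=q*[1,-1,-1]
    return cv2.projectPoints(q.reshape(-1,1,3),np.zeros(3),np.zeros(3),d['K'],d['D'])[0][:,0]
E
python3 - <<'E'
from h import *
np.set_printoptions(precision=4,suppress=True)
for n in ('side','top'):
    d=load(n); cv2.imwrite(f'pics/{n}0.png',d['frame']); c,v=ray(d,(320,200)); print(n,c,v,d['K'][0,0],d['D'])
s=arm.state(); print(s['clock'],s['eef_pos'],s['tool_rot'],s['wrist_force'],s['grip_width'])
E
```

```text
pics
side [0.3013 1.1037 0.7517] [ 0.1934 -0.8913 -0.4101] 392.2683487388461 [-0.0256  0.      0.      0.      0.    ]
top [ 0.2463 -0.0318  1.5441] [ 0.1797  0.0074 -0.9837] 379.7500184373576 [-0.0666  0.      0.      0.      0.    ]
0.1 [ 0.2934 -0.6625  0.2305] [-3.0723 -0.6498  0.0006] [ 0.0791 -0.0077 -0.0403] 0.0854381434576986
```

View pics/side0.png

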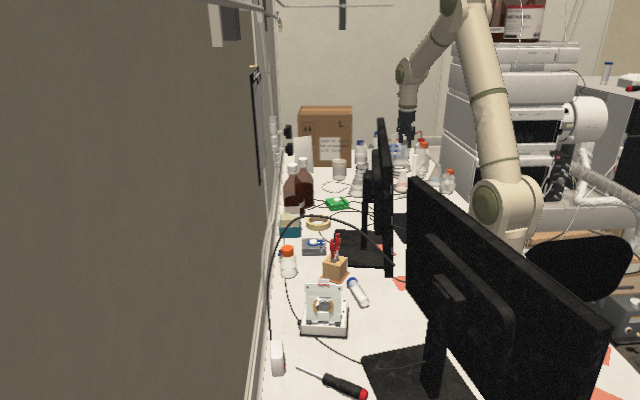

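View pics/top0.png

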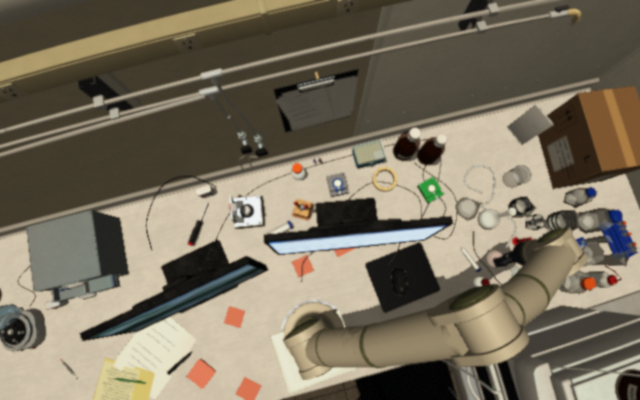

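Side: drive (325,315), pliers stand (335,268) with red pliers (336,245), grey block with blue ring (314,246), green look-alike (337,203), bottle (288,262), tape (318,223). Top: drive (247,211), pliers (302,208), grey ring stand (338,184), green look-alike (430,188), bottle (298,171), tape (384,180). The grey block with the blue ring fits "ring_stand", while the green one is the decoy. I'll confirm this in a crop.

Run:
```python
import cv2,numpy as np
a=cv2.imread('pics/side0.png')[225:345,265:385]; b=cv2.imread('pics/top0.png')[155:240,225:365]
a=cv2.resize(a,None,fx=5,fy=5,interpolation=cv2.INTER_CUBIC);cv2.imwrite('pics/c1.png',a)
b=cv2.resize(b,None,fx=5.7,fy=5.7,interpolation=cv2.INTER_CUBIC);cv2.imwrite('pics/c2.png',b)
```

```text
(no output)
```

View pics/c1.png

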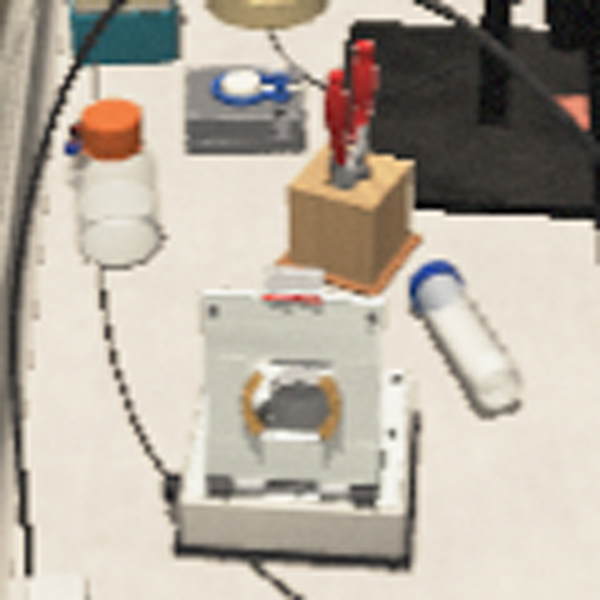

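View pics/c2.png

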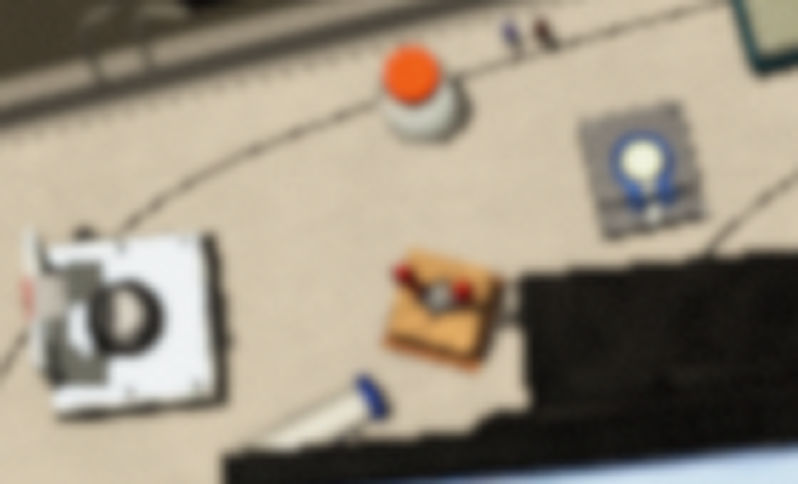

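The crops confirm it. The grey block carries the blue ring with the white spigot, eyes towards -x. The pliers are in their wooden stand, and the drive has its plate upright on the +y side. Next I measure them.

```bash
cat > m.py <<'E'
from h import *
np.set_printoptions(precision=4,suppress=True)
S=4
def up(d,x0,y0,x1,y1):
    return cv2.resize(d['frame'][y0:y1,x0:x1],None,fx=S,fy=S,interpolation=cv2.INTER_CUBIC)
def pix(p,x0,y0): return (np.asarray(p,float)+.5)/S-.5+[x0,y0]
def mask(d,box,f):
    im=up(d,*box); hsv=cv2.cvtColor(im,cv2.COLOR_BGR2HSV).astype(int); return f(hsv[...,0],hsv[...,1],hsv[...,2]).astype(np.uint8)
def blobs(m,box,mina=60):
    n,l,st,c=cv2.connectedComponentsWithStats(m)
    return sorted([(st[i,4]/S/S,pix(c[i],*box[:2]),l==i) for i in range(1,n) if st[i,4]>mina],key=lambda t:-t[0])
def cont(m,box):
    c=max(cv2.findContours(m.astype(np.uint8),cv2.RETR_EXTERNAL,cv2.CHAIN_APPROX_NONE)[0],key=cv2.contourArea)
    return pix(c[:,0],*box[:2])
def onplane(d,c,z): return np.array([plane(d,p,z)[:2] for p in c])
def rect(d,c,z):
    r=cv2.minAreaRect((onplane(d,c,z)*1000).astype(np.float32)); return r
blue=lambda h,s,v:(h>100)&(h<130)&(s>110)&(v>50)
white=lambda h,s,v:(s<45)&(v>185)
red=lambda h,s,v:((h<6)|(h>172))&(s>130)&(v>70)
orange=lambda h,s,v:(h>8)&(h<25)&(s>80)&(v>100)
E
python3 - <<'E'
from m import *
t=load('top'); s=load('side')
bt=(325,170,352,200); bs=(298,236,330,258)
for d,b in((t,bt),(s,bs)):
    for nm,f in(('blue',blue),('white',white)):
        for a,c,m in blobs(mask(d,b,f),b)[:3]:
            k=cont(m,b); print(nm,round(a,1),c,'bbox',k.min(0),k.max(0), 'plane',onplane(d,[c],.035 if nm=='blue' else .040))
b=bt; m=blobs(mask(t,b,blue),b)[0][2]; k=cont(m,b); P=onplane(t,k,.035)
print('ring rect',rect(t,k,.035))
# stand
g=lambda h,s,v:(s<60)&(v<150)&(v>70)
b=(320,165,355,202); m=mask(t,b,lambda h,s,v:((s<50)&(v<165))|blue(h,s,v)); B=blobs(m,b); print('stand',[(round(x[0]),x[1]) for x in B[:3]]); print(rect(t,cont(B[0][2],b),.03))
# pliers
bt=(290,192,318,224);bs=(322,228,350,262)
for d,b in((t,bt),(s,bs)):
    for a,c,m in blobs(mask(d,b,red),b)[:4]:
        k=cont(m,b); print('red',round(a,1),c,k.min(0),k.max(0),'rows top',k[k[:,1].argmin()])
b=bt; B=blobs(mask(t,b,orange),b); print('wood',B[0][0],B[0][1],rect(t,cont(B[0][2],b),.062))
for n,d in(('t',t),('s',s)): cv2.imwrite(f'pics/{n}1.png',d['frame'])
E
```

```text
blue 4.6 [341.2483 187.7483] bbox [340.375 185.875] [342.125 189.125] plane [[ 0.5729 -0.1066]]
blue 4.2 [335.7904 188.6324] bbox [334.875 187.125] [336.625 190.125] plane [[ 0.5692 -0.0844]]
white 30.1 [337.1691 182.7619] bbox [334.125 179.875] [340.125 185.875] plane [[ 0.5925 -0.0899]]
blue 34.8 [315.8956 242.9482] bbox [307.125 239.625] [322.125 245.375] plane [[ 0.5761 -0.0837]]
white 258.8 [312.6802 245.8152] bbox [297.625 235.625] [329.375 257.375] plane [[ 0.5811 -0.054 ]]
white 34.4 [313.1627 240.9762] bbox [309.125 238.375] [319.125 243.375] plane [[ 0.5869 -0.0872]]
ring rect ((573.746826171875, -106.36102294921875), (13.827319145202637, 6.595868110656738), 10.796975135803223)
stand [(318, array([337.2382, 184.8038])), (5, array([341.2483, 187.7483])), (4, array([335.7904, 188.6324]))]
((586.938232421875, -91.15411376953125), (92.72306060791016, 80.56417846679688), 13.301495552062988)
red 5.2 [305.4554 206.2143] [304.375 205.125] [306.625 207.375] rows top [304.875 205.125]
red 3.9 [295.1964 202.7877] [294.125 201.625] [296.375 203.875] rows top [294.625 201.625]
red 136.2 [334.7247 244.1071] [329.875 232.375] [339.875 257.375] rows top [335.875 232.375]
wood 186.25 [300.5614 212.7667] ((469.4740295410156, 54.209678649902344), (77.98420715332031, 51.76679611206055), 74.2966537475586)
```

Run:
```python
from m import *
t=load('top'); s=load('side')
# drive white top
b=(226,192,268,232); B=blobs(mask(t,b,lambda h,s,v:(s<40)&(v>150)),b)[:3]
for x in B: print('drive white',round(x[0]),x[1],rect(t,cont(x[2],b),.04))
k=cont(B[0][2],b); P=onplane(t,k,.04)
# right edge (-y) points: fit line; bottom edge (-x)
h=cv2.convexHull((P*1000).astype(np.float32))[:,0]; print('hull',cv2.approxPolyDP(h.reshape(-1,1,2),6,True)[:,0])
# spindle dark
g=cv2.cvtColor(up(t,236,198,262,224),cv2.COLOR_BGR2GRAY); print(cv2.resize(g,(26,26),interpolation=cv2.INTER_AREA))
# pliers
for c in [(305.46,206.21),(295.20,202.79)]: print('handle',plane(t,c,.14))
bs=(322,228,350,262); im=mask(s,bs,red)
print('\n'.join(''.join('#' if v else '.' for v in r) for r in im[::2,::1]))
# side drive bottom-plate: brass & red tag
```

```text
drive white 639 [246.9488 209.8127] ((482.21893310546875, 281.505859375), (136.8447265625, 131.6450653076172), 6.491827487945557)
drive white 25 [246.7202 209.4975] ((480.98358154296875, 273.06573486328125), (27.686962127685547, 16.15949058532715), 2.511399507522583)
hull [[540.3747 351.1466]
 [446.4887 343.1786]
 [410.4791 321.2437]
 [427.237  211.6731]
 [540.9567 223.8154]]
[[219 217 216 218 221 226 230 231 226 205 197 218 233 237 238 238 239 240
  239 237 232 228 223 194 135  82]
 [228 225 224 224 226 228 230 234 232 220 215 228 238 241 241 241 241 241
  241 240 238 237 232 208 151  92]
 [214 202 195 195 196 197 208 225 234 232 232 237 240 241 241 241 242 241
  241 241 241 240 237 220 167 105]
 [171 153 143 141 142 146 169 210 233 238 238 239 240 241 241 241 241 241
  242 241 241 241 238 225 177 116]
 [129 118 111 111 111 117 149 198 229 235 233 231 232 235 238 240 242 241
  241 242 241 241 238 226 183 123]
 [122 112 106 105 105 109 137 182 210 211 201 193 196 208 225 235 240 241
  241 241 241 241 238 227 185 127]
 [132 115 106 105 104 103 117 145 163 159 144 130 130 150 184 214 2
[... 9157 characters left out ...]
......................
................................................................................................................
................................................................................................................
................................................................................................................
................................................................................................................
................................................................................................................
................................................................................................................
```

Run:
```python
from m import *
t=load('top'); s=load('side')
for th in(120,150,170):
    b=(236,198,262,224)
    for x in blobs(mask(t,b,lambda h,s_,v:(v>th)),b)[:3]:
        if abs(x[1][0]-247)<1.5 and x[0]<60: print('spindle',th,round(x[0]),x[1],plane(t,x[1],.071))
print('handles',tri(t,(305.46,206.21),s,(337.6,233.8)),tri(t,(295.2,202.79),s,(332.6,240)))
for n,d,b in(('t',t,(222,195,240,220)),('s',s,(315,275,332,292))):
    for x in blobs(mask(d,b,lambda h,s_,v:((h<8)|(h>170))&(s_>90)),b)[:2]: print('red tag',n,x[0],x[1])
# spigot in both, tight box
for th in (150,170,190,205):
  o=[]
  for d,b in((t,(330,174,345,187)),(s,(306,236,321,247))):
    B=[x for x in blobs(mask(d,b,lambda h,s_,v:(s_<60)&(v>th)),b)]
    o.append(B[0][1]); print(th,round(B[0][0],1),B[0][1],end=' ')
  print(tri(t,o[0],s,o[1]))
# bottle, vial etc.
b=(285,160,312,185);x=blobs(mask(t,b,lambda h,s_,v:(h<15)&(s_>170)),b)[0];bs=(278,240,302,256);y=blobs(mask(s,bs,lambda h,s_,v:(h<15)&(s_>170)),bs)[0]
print('cap',x[1],y[1],tri(t,x[1],s,y[1]))
```

```text
spindle 150 24 [246.7628 209.47  ] [0.4761 0.2672 0.071 ]
spindle 170 17 [246.7881 209.4763] [0.4761 0.2671 0.071 ]
handles (array([0.478 , 0.0328, 0.1464]), np.float64(0.0004738286179567081)) (array([0.4891, 0.0712, 0.145 ]), np.float64(0.0034450134587554176))
red tag s 14.0625 [323.1283 284.2283]
150 45.9 [337.1659 182.781 ] 150 91.1 [313.2265 239.0336] (array([ 0.589 , -0.0898,  0.0468]), np.float64(0.003730495538026704))
170 35.8 [337.1866 182.8518] 170 83.9 [313.3508 238.9809] (array([ 0.5886, -0.0899,  0.0471]), np.float64(0.003828452685923682))
190 28.3 [337.1576 182.7326] 190 37.1 [313.5335 236.7772] (array([ 0.5872, -0.0894,  0.0565]), np.float64(0.0031362231286257737))
205 23.1 [337.1899 182.6993] 205 33.4 [313.4932 236.6432] (array([ 0.5873, -0.0895,  0.0569]), np.float64(0.0030055357189102717))
cap [296.8152 167.7647] [286.7341 250.422 ] (array([0.6389, 0.0713, 0.0907]), np.float64(0.004327962919908667))
```

```bash
cat >> h.py <<'E'
def togo(x,y,z,yaw=None):
    s=arm.state(); r=R.from_rotvec(s['tool_rot']); p=np.array(s['eef_pos']); m=r.as_matrix()
    d=m.T@(np.array([x,y,z])-p)*100
    cy=np.degrees(np.arctan2(m[1,0],m[0,0]))
    print('clock',round(s['clock'],2),'eef',p.round(4),'yaw',cy.round(2),'tilt',np.degrees(np.arccos(-m[2,2])).round(2),'F',np.round(s['wrist_force'],1),'w',round(s['grip_width']*1000,1),'ff',np.round(s['finger_force'],1),'\n togo cm',d.round(2))
    if yaw is not None:
        t=R.from_euler('z',yaw,degrees=True)*R.from_matrix(np.diag([1.,-1,-1])); print(' turn',(r.inv()*t).as_rotvec().round(3))
        w=(t.as_matrix().T@(np.array([x,y,z])-p)*100).round(2); print(' togo in turned axes',w)
E
python3 - <<'E'
from m import *
t=load('top');s=load('side')
b=(222,195,240,220)
B=blobs(mask(t,b,lambda h,s_,v:((h<12)|(h>165))&(s_>60)),b)
for x in B[:4]: print('tag',x[0],x[1],tri(t,x[1],s,(323.13,284.23)))
print(tri(t,(337.17,182.75),s,(312.6,240.6)))
togo(.293,-.663,.50)
togo(.43,.36,.50,6)
E
```

```text
tag 9.625 [229.2825 206.5341] (array([0.4702, 0.3149, 0.1584]), np.float64(0.005785477938144937))
(array([ 0.5911, -0.09  ,  0.0399]), np.float64(0.00295669435601974))
clock 0.5 eef [ 0.2935 -0.6629  0.2312] yaw 23.88 tilt 0.01 F [-0.1 -0.8 -0.7] w 85.6 ff 0.0 
 togo cm [ -0.05  -0.01 -26.88]
clock 0.5 eef [ 0.2935 -0.6629  0.2312] yaw 23.88 tilt 0.01 F [-0.1 -0.8 -0.7] w 85.6 ff 0.0 
 togo cm [ 53.9  -88.01 -26.87]
 turn [-0.     0.     0.312]
 togo in turned axes [  24.27 -100.3   -26.88]
```

```bash
python3 -m pendant '[[[-1,0,0,-5.4,0,0,0],[-1,0,0,-5.4,0,0,0.156],[-1,0,0,-5.4,0,0,0.156],[-1,0,0,-5.4,0,0,0],[-1,0,0,-5.4,0,0,0],[-1,0,0,0,0,0,0]]]'; python3 -c "
from h import *
togo(.43,.36,.50,6)"
```

```text
clock: 1.25
eef_pos: [0.2938, -0.6639, 0.5067]
tool_rot: [3.13, 0.164, 0.005]
wrist_force: [-0.4, 0.1, -0.7]
grip_width: -0.0002
finger_force: 0.0
clock 1.25 eef [ 0.2938 -0.6639  0.5067] yaw 6.0 tilt 0.49 F [-0.4  0.1 -0.7] w -0.2 ff 0.0 
 togo cm [ 2.425e+01 -1.004e+02 -5.000e-02]
 turn [ 0.008 -0.003 -0.   ]
 togo in turned axes [  24.25 -100.4     0.67]
```

```bash
python3 -m pendant '[[[-1,2.2,-5.8,0,0,0,0],[-1,2.2,-5.8,0,0,0,0],[-1,2.2,-5.8,0,0,0,0],[-1,2.2,-5.8,0,0,0,0],[-1,2.2,-5.8,0,0,0,0],[-1,2.2,-5.8,0,0,0,0],[-1,2.2,-5.8,0,0,0,0],[-1,2.2,-5.8,0,0,0,0],[-1,2.2,-5.8,0,0,0,0],[-1,2.2,-5.8,0,0,0,0]]]'; python3 -c "
from h import *
togo(.455,.36,.45,6)"
```

```text
clock: 2.5
eef_pos: [0.4514, -0.0611, 0.5007]
tool_rot: [3.137, 0.164, -0.0]
wrist_force: [1.3, -0.4, -0.7]
grip_width: 0.0004
finger_force: 0.0
clock 2.5 eef [ 0.4514 -0.0611  0.5007] yaw 6.0 tilt 0.02 F [ 1.3 -0.4 -0.7] w 0.4 ff 0.0 
 togo cm [  4.76 -41.84   5.07]
 turn [ 0.  0. -0.]
 togo in turned axes [  4.76 -41.84   5.07]
```

```bash
python3 -m pendant '[[[-1,0.2,-5.3,0,0,0,0],[-1,0.2,-5.3,0,0,0,0],[-1,0.2,-5.3,0,0,0,0],[-1,0.2,-5.3,0,0,0,0],[-1,1,-5.3,0,0,0,0],[-1,1,-5.3,1,0,0,0],[-1,1,-5.2,2,0,0,0],[-1,1,-5.0,4,0,0,0],[-1,0,0,6,0,0,0],[-1,0,0,6,0,0,0]]]'; python3 -c "
from h import *
togo(.4665,.356,.138,6)"
```

```text
clock: 3.75
eef_pos: [0.4545, 0.3581, 0.3101]
tool_rot: [-3.137, -0.167, 0.001]
wrist_force: [0.7, 0.8, -0.3]
grip_width: 0.0001
finger_force: 0.0
clock 3.75 eef [0.4545 0.3581 0.3101] yaw 6.09 tilt 0.05 F [ 0.7  0.8 -0.3] w 0.1 ff 0.0 
 togo cm [ 1.19  0.34 17.21]
 turn [-0.     0.001  0.002]
 togo in turned axes [ 1.18  0.34 17.21]
```

```bash
python3 -m pendant '[[[-1,0.6,0,5.7,0,0,0],[-1,0.6,0,5.7,0,0,0],[-1,0,0,5.7,0,0,0],[-1,0,1.4,0,0,0,0],[-1,0,1.4,0,0,0,0],[-1,0,1.4,0,0,0,0],[-1,0,1.4,0,0,0,0]]]'
python3 - <<'E'
from m import *
d=load('side'); cv2.imwrite('pics/p1.png',cv2.resize(d['frame'][150:350,240:400],None,fx=3,fy=3,interpolation=cv2.INTER_CUBIC))
togo(.4769,.260,.130)
E
```

```text
clock: 4.62
eef_pos: [0.474, 0.3024, 0.1435]
tool_rot: [-3.136, -0.163, -0.004]
wrist_force: [-0.3, 1.1, 0.5]
grip_width: 0.0001
finger_force: 0.2
clock 4.67 eef [0.4742 0.3    0.143 ] yaw 5.85 tilt 0.12 F [-1.  -2.3  0. ] w -0.2 ff 0.1 
 togo cm [-0.14  4.    1.3 ]
```

View pics/p1.png

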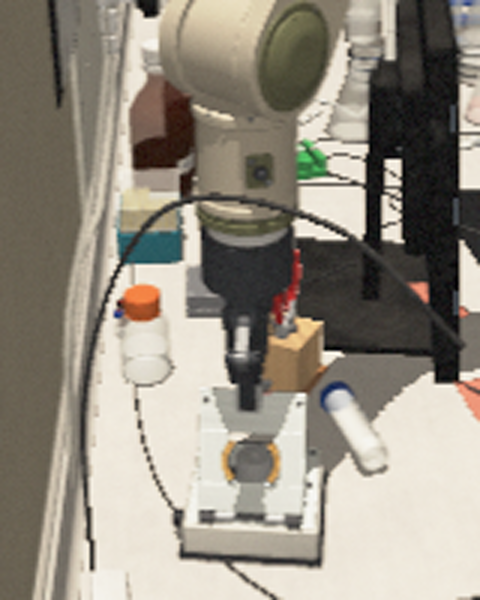

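The crop shows the shut fingers against the plate's free edge, with the plate beginning to tilt. I'll carry on along the arc.

```bash
python3 -m pendant '[[[-1,0,1.2,0.65,0,0,0],[-1,0,1.2,0.65,0,0,0],[-1,0,0.9,0.6,0,0,0],[-1,0,0.9,0.6,0,0,0],[-1,0,1.2,0.9,0,0,0],[-1,0,1.1,0.9,0,0,0],[-1,0,0.6,1.1,0,0,0],[-1,0,0.5,1.1,0,0,0],[-1,0,0.3,0.8,0,0,0],[-1,0,0,0.7,0,0,0]]]'
python3 - <<'E'
from h import *
togo(.481,.2205,.048)
E
```

```text
clock: 5.92
eef_pos: [0.4812, 0.2247, 0.0611]
tool_rot: [3.137, 0.165, -0.0]
wrist_force: [-0.0, -0.6, 0.5]
grip_width: -0.0002
finger_force: 0.0
clock 5.92 eef [0.4812 0.2247 0.0611] yaw 6.0 tilt 0.02 F [-0.  -0.6  0.5] w -0.2 ff 0.0 
 togo cm [-0.07  0.42  1.31]
```

```bash
python3 -m pendant '[[[-1,0,0.4,0.5,0,0,0],[-1,0,0,0.4,0,0,0],[-1,0,0,0.2,0,0,0],[-1,0,0,0.2,0,0,0],[-1,0,0,0.1,0,0,0],[-1,0,0,0,0,0,0]]]'
```

```text
clock: 6.68
eef_pos: [0.4817, 0.2209, 0.048]
tool_rot: [3.137, 0.165, 0.0]
wrist_force: [-0.6, -0.4, 6.2]
grip_width: -0.0002
finger_force: 3.0
```

```bash
python3 -m pendant '[[[-1,0,0,0.1,0,0,0],[-1,0,0,0.05,0,0,0],[-1,0,0,0,0,0,0]]]';python3 -m pendant '[[[-1,0,0,-5,0,0,0],[-1,0,0,-6,0,0,0],[-1,-0.5,4,-6,0,0,0],[-1,-0.5,6,-3,0,0,0.13],[1,0,6,0,0,0,0.13]]]'
python3 - <<'E'
from m import *
d=load('side'); a=d['frame'][270:350,280:370]; cv2.imwrite('pics/p2.png',cv2.resize(a,None,fx=5,fy=5,interpolation=cv2.INTER_CUBIC))
d=load('top'); cv2.imwrite('pics/t2.png',d['frame'])
togo(.4838,.052,.25,-16.5)
E
```

```text
clock: 7.05
eef_pos: [0.4818, 0.2208, 0.0476]
tool_rot: [3.137, 0.165, 0.002]
wrist_force: [-3.8, -2.0, 22.0]
grip_width: 0.0
finger_force: 11.2
clock: 7.68
eef_pos: [0.4819, 0.0691, 0.2382]
tool_rot: [-3.13, 0.249, -0.007]
wrist_force: [0.5, -1.0, -0.2]
grip_width: 0.017
finger_force: 0.0
clock 7.78 eef [0.4801 0.0633 0.2361] yaw -9.56 tilt 0.21 F [-0.1  0.4  0.4] w 31.7 ff 0.0 
 togo cm [ 0.55  1.06 -1.38]
 turn [ 0.004 -0.     0.121]
 togo in turned axes [ 0.68  0.98 -1.39]
```

View pics/p2.png

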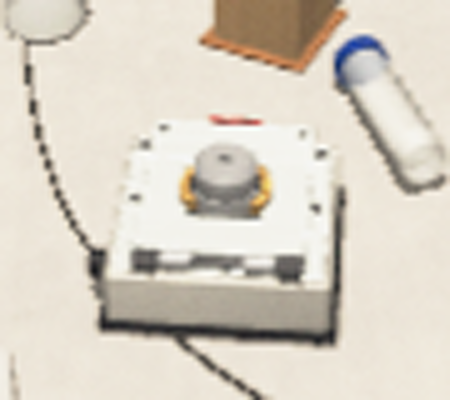

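The crop shows the plate lying level round the spindle with both brass pads visible, and the red tab sits at the rim. It was solid at z 47.6 mm under 22 N, so it is snapped shut. Next, the pliers.

```bash
python3 -m pendant '[[[1,0.55,1.06,0,0,0,0.121],[1,0,0,0,0,0,0],[1,0,0,0,0,0,0]]]'
python3 - <<'E'
from m import *
t=load('top'); s=load('side')
b=(236,198,262,224)
for th in(150,170):
    for x in blobs(mask(t,b,lambda h,s_,v:(v<th)),b)[:3]: print('dark',th,round(x[0]),x[1],plane(t,x[1],.071))
b=(316,296,334,306)
g=cv2.cvtColor(s['frame'][294:318,312:340],cv2.COLOR_BGR2GRAY); print(g)
togo(.4838,.052,.093,-16.5)
E
```

```text
clock: 8.15
eef_pos: [0.4843, 0.0596, 0.2358]
tool_rot: [-3.112, 0.427, 0.001]
wrist_force: [0.2, -0.1, 0.1]
grip_width: 0.0845
finger_force: 0.0
dark 150 29 [249.9503 210.5137] [0.472  0.2544 0.071 ]
dark 170 49 [248.604  211.1285] [0.4696 0.2597 0.071 ]
[[238 237 245 244 241 241 242 242 242 233 194 131 107 123 139 137 123 104
  112 133 202 233 231 230 232 230 232 231]
 [136 178 236 243 243 243 243 243 243 243 243 243 243 243 243 243 243 243
  243 243 244 245 245 244 241 240 243 243]
 [219 234 242 242 243 242 242 243 242 242 243 242 243 242 243 243 243 243
  243 243 243 243 243 243 243 244 244 232]
 [244 243 243 243 243 243 243 244 243 243 243 243 243 243 243 243 243 243
  243 243 243 243 243 243 244 243 244 234]
 [242 243 243 243 243 243 243 243 243 242 239 229 230 230 235 240 243 243
  243 243 243 243 243 243 244 244 244 244]
 [241 241 241 242 241 242 242 242 237 221 207 206 207 209 208 209 219 236
  242 243 243 243 243 243 244 244 244 244]
 [242 242 242 243 243 242 241 230 200 205 205 206 203 202 205 209 206 208
  219 237 243 243 243 243 243 243 243 243]
 [243 244 246 245 245 245
[... 1456 characters left out ...]
29 144 218 243 243 242 243 242 243 243]
 [242 243 242 242 242 242 242 243 242 242 242 242 242 242 242 242 242 242
  244 245 244 243 243 243 243 243 243 243]
 [242 242 242 242 242 242 242 242 242 242 242 242 242 242 242 242 242 242
  242 242 242 242 242 242 242 242 242 242]
 [242 242 242 242 242 242 242 242 242 242 242 241 242 242 242 242 242 242
  241 242 242 243 242 242 242 242 242 242]
 [242 242 242 242 242 242 242 242 242 241 242 241 242 242 242 242 242 242
  242 242 242 242 242 242 243 243 243 243]]
clock 8.25 eef [0.4843 0.0595 0.2358] yaw -15.66 tilt 0.02 F [-0.1 -0.1  0.3] w 85.3 ff 0.0 
 togo cm [ 0.16  0.74 14.28]
 turn [-0.     0.     0.015]
 togo in turned axes [ 0.16  0.74 14.28]
```

```bash
python3 -m pendant '[[[1,0.16,0.74,4.3,0,0,0.015],[1,0,0,4,0,0,0],[1,0,0,3,0,0,0],[1,0,0,3,0,0,0],[0.55,0,0,0,0,0,0],[0.36,0,0,0,0,0,0],[0.36,0,0,0,0,0,0],[0.36,0,0,0,0,0,0]]]'
python3 - <<'E'
from m import *
t=load('top'); s=load('side')
print('spindle',tri(t,(246.77,209.47),s,(324.5,301.3)),plane(s,(324.5,301.3),.071))
togo(.4838,.052,.093,-16.5)
E
```

```text
clock: 9.25
eef_pos: [0.4845, 0.0511, 0.0938]
tool_rot: [-3.108, 0.456, -0.002]
wrist_force: [0.3, 0.8, -0.4]
grip_width: 0.0582
finger_force: 5.7
spindle (array([0.4754, 0.2679, 0.0667]), np.float64(0.0028398860895930403)) [0.4728 0.2733 0.071 ]
clock 9.35 eef [0.4845 0.0511 0.0936] yaw -16.7 tilt 0.08 F [0.6 0.  3.4] w 58.4 ff 6.4 
 togo cm [-0.1  -0.06  0.06]
 turn [-0.001 -0.001 -0.004]
 togo in turned axes [-0.1  -0.06  0.06]
```

```bash
python3 -m pendant '[[[0.36,0,0,-1,0,0,0],[0.36,0,0,-2,0,0,0],[0.36,0,0,-3,0,0,0],[0.36,0,0,-4,0,0,0],[0.36,0,0,-4,0,0,0],[0.36,0,0,0,0,0,0]]]'
python3 - <<'E'
from m import *
for n,b in(('top',(270,170,360,225)),('side',(300,190,370,270))):
    d=load(n); cv2.imwrite(f'pics/{n}3.png',d['frame']); x0,y0,x1,y1=b; cv2.imwrite(f'pics/{n}3c.png',cv2.resize(d['frame'][y0:y1,x0:x1],None,fx=7,fy=7,interpolation=cv2.INTER_CUBIC))
togo(.58,-.09,.093,13)
E
```

```text
clock: 10.1
eef_pos: [0.4852, 0.0514, 0.2361]
tool_rot: [-3.107, 0.456, -0.008]
wrist_force: [-0.2, -0.5, -1.7]
grip_width: 0.0581
finger_force: 5.4
clock 10.2 eef [0.4838 0.0509 0.2333] yaw -16.7 tilt 0.04 F [-0.3 -0.2 -2.2] w 58.3 ff 5.4 
 togo cm [13.26 10.73 14.04]
 turn [ 0.    -0.001 -0.518]
 togo in turned axes [ 6.21 15.89 14.03]
```

View pics/side3c.png

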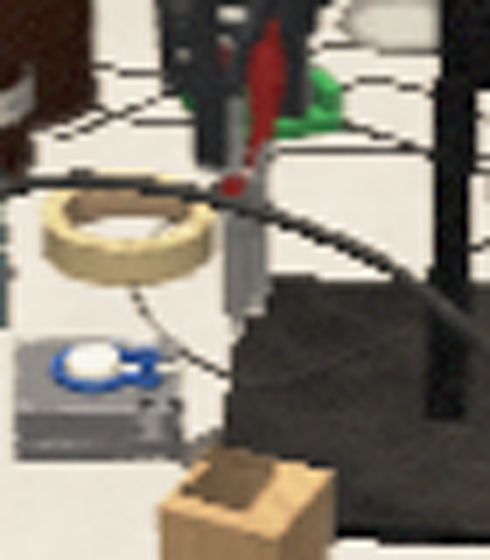

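Held pliers: handle at (262,80) in the crop and jaws down to (248,310); grey stand with ring at (100,365). Now I turn to the ring yaw and compute the hover pose.

```bash
python3 -m pendant '[[[0.36,0,0,0,0,0,-0.176],[0.36,0,0,0,0,0,-0.176],[0.36,0,0,0,0,0,-0.176],[0.36,0,0,0,0,0,0]]]'
python3 - <<'E'
from m import *
s=load('side');t=load('top')
print(plane(s,(312.6,240.6),.04),plane(s,(313.16,240.98),.038))
togo(.5628,-.0955,.20,13.5)
# stand yaw in side: grey block top front edge etc - stand edges from top: fit lines to contour on plane z=.03
b=(320,165,355,202); m=mask(t,b,lambda h,s,v:((s<50)&(v<165))|blue(h,s,v)); m=cv2.morphologyEx(m,cv2.MORPH_OPEN,np.ones((9,9),np.uint8)); k=cont(m,b); P=onplane(t,k,.03)*1000
print('hull',cv2.approxPolyDP(cv2.convexHull(P.astype(np.float32)),5,True)[:,0])
E
```

```text
clock: 10.7
eef_pos: [0.4833, 0.0509, 0.2317]
tool_rot: [-3.119, -0.369, 0.004]
wrist_force: [-0.9, 0.1, -1.1]
grip_width: 0.0584
finger_force: 5.5
[ 0.5895 -0.0895  0.04  ] [ 0.5877 -0.0905  0.038 ]
clock 10.8 eef [0.4836 0.051  0.2322] yaw 13.34 tilt 0.1 F [ 0.4 -0.1 -1.5] w 58.0 ff 5.5 
 togo cm [ 4.33 16.09  3.2 ]
 turn [-0.     0.002 -0.003]
 togo in turned axes [ 4.28 16.1   3.22]
hull [[ 637.725  -118.0212]
 [ 621.5121  -45.045 ]
 [ 552.4697  -56.4038]
 [ 538.0114  -65.5556]
 [ 551.7825 -135.7384]
 [ 585.1165 -134.0003]]
```

```bash
python3 -m pendant '[[[0.36,1.4,5.3,0,0,0,0.006],[0.36,1.4,5.4,0,0,0,0],[0.36,1.4,5.4,1,0,0,0],[0.36,0,0,4,0,0,0],[0.36,0,0,3,0,0,0],[0.36,0,0,2,0,0,0],[0.36,0,0,0,0,0,0],[0.36,0,0,0,0,0,0]]]'
python3 - <<'E'
from m import *
d=load('side'); cv2.imwrite(f'pics/s4.png',d['frame']); x0,y0,x1,y1=(296,205,346,265); cv2.imwrite(f'pics/s4c.png',cv2.resize(d['frame'][y0:y1,x0:x1],None,fx=10,fy=10,interpolation=cv2.INTER_CUBIC))
togo(.5622,-.0963,.133,12.7)
E
```

```text
clock: 11.8
eef_pos: [0.5624, -0.0955, 0.1335]
tool_rot: [3.121, 0.36, 0.001]
wrist_force: [-0.2, -0.7, -1.3]
grip_width: 0.0579
finger_force: 5.4
clock 11.85 eef [ 0.5626 -0.0956  0.1338] yaw 13.18 tilt 0.07 F [-0.2  0.3 -1.7] w 57.9 ff 5.4 
 togo cm [-0.05  0.06  0.08]
 turn [ 0.    -0.001  0.008]
 togo in turned axes [-0.05  0.06  0.08]
```

View pics/s4c.png

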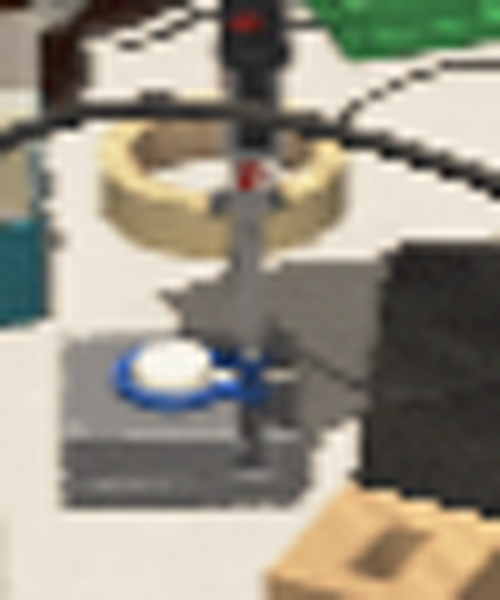

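Run:
```python
from m import *
d=load('side'); s=arm.state(); p=np.array(s['eef_pos']); m=R.from_rotvec(s['tool_rot']).as_matrix()
for h in(.03,.045,.06,.0756,.0856):
    for y in(-.011,.011): print(h,y,proj(d,p+m@[0,y,h]),end=' ')
    print()
print('px/mm x',proj(d,p+m@[.01,0,.08])-proj(d,p+m@[0,0,.08]),'y',proj(d,p+m@[0,.01,.08])-proj(d,p+m@[0,0,.08]),'z',proj(d,p+m@[0,0,.09])-proj(d,p+m@[0,0,.08]))
f=d['frame'].astype(int)
for r in range(226,246): print(r,' '.join('%3d/%3d'%(f[r,c,0],f[r,c,2]) for c in range(314,327)))
x=np.array([.5895,-.09,.035]);a=np.radians(12.7);Rz=lambda v:x+np.array([v[0]*np.cos(a)-v[1]*np.sin(a),v[0]*np.sin(a)+v[1]*np.cos(a),0])
print('eyes',proj(d,Rz((-.028,.0105))),proj(d,Rz((-.028,-.0105))),'spigot top',proj(d,x+[0,0,.005]))
```

```text
0.03 -0.011 [[320.0919 226.1955]] 0.03 0.011 [[319.955  223.2848]] 
0.045 -0.011 [[320.1379 229.9553]] 0.045 0.011 [[320.0009 227.0045]] 
0.06 -0.011 [[320.1835 233.6805]] 0.06 0.011 [[320.0465 230.6905]] 
0.0756 -0.011 [[320.2304 237.5185]] 0.0756 0.011 [[320.0934 234.4886]] 
0.0856 -0.011 [[320.2603 239.9595]] 0.0856 0.011 [[320.1233 236.9046]] 
px/mm x [[-2.7866  0.0579]] y [[-0.0619 -1.3734]] z [[0.0298 2.422 ]]
226 111/171 112/175 104/158  87/125  95/132 103/126 107/115 106/120 100/134  98/151  98/153 100/154  95/147
227 106/165 108/170 108/168 106/168  96/151  95/116 103/111  92/108 103/141 103/160  99/156 100/156  97/154
228 103/164 108/170 106/167 107/169 104/161 105/133 103/113  92/105 100/138 106/165 102/160 103/158  97/150
229 105/167 107/169 108/170 106/169 104/161 100/132 109/117 104/114 106/139 107/163 101/160 129/175 145/188
230 119/172 108/163 106/169 107/169  92/140  89/101 107/117 111/120 133/164 165/212 194/225 212/233 211/233
231 210/233 208/232 210/233 212/233 169/200  88/ 96 108/115 110/120 165/191 180/209 117/134 117/135 115/134
232 214/234 215/235 216/235 184/
[... 861 characters left out ...]
28/ 41  73/ 35  80/ 35  97/ 54 101/ 67  79/ 56  70/ 67  64/ 68  70/ 77  79/ 89
241 237/246 234/245 206/226 118/ 78  98/ 34  96/ 29 100/ 34 101/ 35  88/ 47  63/ 59  58/ 60  81/ 90  93/107
242 231/245 212/235 166/194 192/219 209/233 124/133  91/ 43  85/ 29 105/115 136/160 134/157 117/137  92/104
243 192/221 174/205 157/163 162/ 97 195/ 92 175/ 66  89/ 38  89/ 38  90/ 59  88/ 85  74/ 82  76/ 87  93/107
244 179/122 173/ 89 160/ 64 133/ 40 115/ 35 129/ 39 118/ 37 101/ 36  91/ 49  72/ 65  64/ 67  78/ 87  94/108
245 136/ 52 112/ 44 109/ 64 127/113 136/144 118/118  76/ 48  79/ 46  69/ 59  67/ 70  67/ 71  81/ 90  99/113
eyes [[320.4553 243.0712]] [[320.3712 240.1271]] spigot top [[312.6264 240.525 ]]
```

Crop: the jaw/pin column at col ≈320.3–320.5 (crop x≈248) sits over the blue eyes (≈320.5). Robot and camera agree within 1 mm, so I'll make a small correction and feel downward.

```bash
python3 -m pendant '[[[0.36,-0.05,0.05,0.5,0,0,0.008],[0.36,0,0,0.4,0,0,0],[0.36,0,0,0.3,0,0,0],[0.36,0,0,0.2,0,0,0],[0.36,0,0,0,0,0,0]]]'; python3 -m pendant '[[[0.36,0,0,0.2,0,0,0],[0.36,0,0,0,0,0,0]]]'
```

```text
clock: 12.52
eef_pos: [0.5627, -0.0963, 0.1195]
tool_rot: [3.122, 0.349, 0.003]
wrist_force: [-0.1, -0.5, 5.3]
grip_width: 0.058
finger_force: 6.5
clock: 12.78
eef_pos: [0.5631, -0.0962, 0.1179]
tool_rot: [3.122, 0.35, 0.005]
wrist_force: [0.1, 0.4, 8.2]
grip_width: 0.0582
finger_force: 6.8
```

```bash
python3 - <<'E'
from m import *
s=arm.state(); m=R.from_rotvec(s['tool_rot']).as_matrix(); print('F tool',m.T@s['wrist_force'],'T tool',m.T@s['torque'])
d=load('side'); x0,y0,x1,y1=(306,220,332,252); cv2.imwrite(f'pics/s5c.png',cv2.resize(d['frame'][y0:y1,x0:x1],None,fx=18,fy=18,interpolation=cv2.INTER_CUBIC))
E
python3 -m pendant '[[[0.36,0,0,-0.4,0,0,0],[0.36,0,0,0,0,0,0]]]'
python3 - <<'E'
from m import *
s=arm.state(); m=R.from_rotvec(s['tool_rot']).as_matrix(); print('F tool',m.T@s['wrist_force'],'T tool',m.T@s['torque'])
E
```

```text
F tool [ 0.227  -0.3927 -8.2482] T tool [-0.1093  0.0463  0.0089]
clock: 13.08
eef_pos: [0.5616, -0.0964, 0.121]
tool_rot: [3.122, 0.349, -0.0]
wrist_force: [-0.3, -0.9, -1.6]
grip_width: 0.0584
finger_force: 5.4
F tool [-0.4634  0.8597  1.5628] T tool [-0.0084 -0.0407  0.0398]
```

View pics/s5c.png

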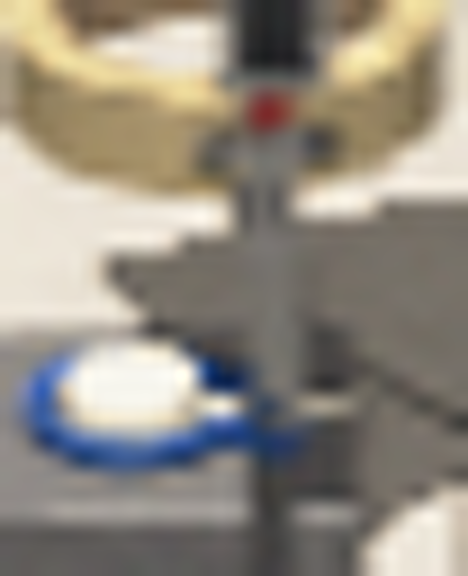

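Run:
```python
from m import *
for n in ('pics/s4.png',None):
    f=cv2.imread(n) if n else load('side')['frame']
    if n is None: cv2.imwrite('pics/s6.png',f)
    f=f.astype(int); print(n)
    for r in range(226,247): print(r,' '.join('%3d/%3d'%(f[r,c,0],f[r,c,2]) for c in range(316,326)))
s=arm.state(); d=load('side'); p=np.array(s['eef_pos']); m=R.from_rotvec(s['tool_rot']).as_matrix()
for h in(.03,.045,.06,.0756,.0856): print(h,[proj(d,p+m@[0,y,h])[0] for y in(-.011,.011)])
```

```text
pics/s4.png
226 102/157  80/112  85/116 100/122 108/116 106/121 100/128  91/136 101/156  99/154
227 108/168 108/167 101/151  98/121 101/108  94/106 103/139 103/160 102/160  98/156
228 107/171 107/171 101/155  99/120 100/109  92/105  99/139 103/164 101/158 102/156
229 107/169 109/173  97/148  96/118 108/116 105/113 104/137 105/163 102/159 128/178
230 107/170 107/169  95/142  90/ 98 110/118 109/118 131/163 166/211 192/224 213/233
231 211/233 211/233 171/199  89/ 98 110/119 110/120 166/190 178/207 114/132 118/137
232 214/234 184/213 107/121  97/107 107/117 110/119 113/126 105/123 101/119 101/119
233 112/131 107/125  97/110  97/109 108/116 109/118 108/120 102/118 103/119 101/118
234  99/112 101/115  97/110 102/113 113/122 108/118 105/115 101/115 103/118  99/114
235 101/118  99/113 102/116 106/120 113/121 107/116 106/118 105/119 102/119 104/120
236  99/115  99/115 102/118 104/116 111/118 112/119  97/108  92/107 101/116 102/116
237 101/116  99/114 101/116 106/119 109/119 106/115  92/101  81/ 94 101/116 101/118
238  82/ 88  86/ 90  82/ 88  95/104 103/115 103/112  85/ 92  67/ 73  73/ 79  88/
[... 2069 characters left out ...]
 98/ 86 125/140 137/161 136/159 118/137
243 156/162 164/100 198/ 96 176/ 65  89/ 37  93/ 51  94/ 73  91/ 86  73/ 80  80/ 88
244 161/ 64 134/ 44 116/ 37 118/ 34  98/ 32 102/ 32  92/ 47  73/ 66  68/ 73  78/ 86
245 110/ 64 126/112 134/140 117/118  76/ 49  79/ 48  69/ 59  63/ 68  66/ 68  78/ 85
246 134/139 134/142 137/145 116/124  58/ 62  68/ 72  66/ 70  67/ 70  67/ 69  81/ 90
0.03 [array([320.4769, 229.4051]), array([320.3806, 226.4641])]
0.045 [array([320.5277, 233.1354]), array([320.4311, 230.155 ])]
0.06 [array([320.5781, 236.8315]), array([320.4812, 233.8125])]
0.0756 [array([320.63  , 240.6396]), array([320.5328, 237.5816])]
0.0856 [array([320.663 , 243.0618]), array([320.5657, 239.9791])]
```

```bash
python3 -m pendant '[[[0.36,0,0,-0.6,0,0,0],[0.36,0.33,-0.15,0,0,0,0],[0.36,0,0,0,0,0,0],[0.36,0,0,0,0,0,0]]]'
cat > look.py <<'E'
from m import *
d=load('side'); f=d['frame']; cv2.imwrite('pics/last.png',f); f=f.astype(int)
for r in range(228,247): print(r,' '.join('%3d/%3d'%(f[r,c,0],f[r,c,2]) for c in range(316,326)))
s=arm.state(); p=np.array(s['eef_pos']); m=R.from_rotvec(s['tool_rot']).as_matrix()
for h in(.045,.0756,.0856): print(h,[proj(d,p+m@[0,y,h])[0] for y in(-.011,.011)])
print(p,'F',m.T@s['wrist_force'],'T tool',m.T@s['torque'])
E
python3 look.py
```

```text
clock: 13.68
eef_pos: [0.5645, -0.0942, 0.1268]
tool_rot: [-3.122, -0.349, 0.0]
wrist_force: [-0.5, -0.0, -0.5]
grip_width: 0.0579
finger_force: 5.4
228 104/165 105/166 105/153  96/110 101/105 101/121  98/143 103/160 103/160 101/156
229 109/170 106/169 108/154 117/133 118/129  98/116  98/145 104/161 102/158 127/175
230 107/168 107/170 106/153 109/126 109/117  95/116 127/166 169/213 193/224 212/234
231 210/233 210/232 189/217 136/154 109/118 132/147 181/210 213/234 213/234 183/213
232 215/235 181/212 111/126 104/114 109/119 107/118 109/124 116/133 115/134 108/128
233 114/132 110/127  99/110 102/111 108/118 107/116 100/113 103/120 103/118 105/122
234 100/115  98/112  97/109 100/109 108/118 107/116 102/113 102/115 101/116 100/116
235 102/117 103/118  98/110  99/108 111/120 106/115 102/115 104/119 103/117 104/120
236 100/114  99/114  97/112 100/112 107/118 107/115 103/116  99/113 101/117 101/117
237  99/115 102/118  96/110  97/108 108/116 107/114  94/102  84/ 95 103/118 101/116
238  83/ 88  83/ 89  80/ 87  94/101 110/119 108/116  96/103  66/ 71  70/ 76  88/100
239  99/ 97  71/ 69  67/ 70
[... 225 characters left out ...]
242 169/199 134/155 139/162 120/130  91/ 53  82/ 44 104/113 139/162 132/156 119/139
243 156/162 158/ 86 150/ 64  91/ 49  87/ 36  91/ 40  90/ 60  93/ 86  76/ 82  79/ 89
244 159/ 60 135/ 43 104/ 32  99/ 28  99/ 34 102/ 34  89/ 45  75/ 68  66/ 70  74/ 83
245 112/ 65 125/112 134/141 116/118  79/ 55  79/ 46  68/ 57  69/ 71  67/ 69  82/ 90
246 134/141 135/142 137/147 119/126  60/ 64  67/ 69  63/ 67  68/ 71  68/ 72  82/ 91
0.045 [array([319.5676, 231.8847]), array([319.4832, 228.9134])]
0.0756 [array([319.6799, 239.4218]), array([319.5947, 236.372 ])]
0.0856 [array([319.7161, 241.8544]), array([319.6306, 238.7797])]
[ 0.5644 -0.0942  0.1268] F [ 0.3552 -0.0007  0.9204] T tool [0.0211 0.0275 0.0351]
```

```bash
cat > ft.py <<'E'
from h import *
s=arm.state(); m=R.from_rotvec(s['tool_rot']).as_matrix(); print(np.round(s['eef_pos'],4),'F',(m.T@s['wrist_force']).round(2),'T',(m.T@s['torque']).round(3),round(s['grip_width']*1e3,1))
E
python3 -m pendant '[[[0.36,0,0,0.5,0,0,0],[0.36,0,0,0.2,0,0,0],[0.36,0,0,0,0,0,0]]]' >/dev/null; python3 ft.py
for i in 1 2 3; do python3 -m pendant '[[[0.36,0,0,0.1,0,0,0],[0.36,0,0,0,0,0,0]]]' >/dev/null; python3 ft.py; done
```

```text
[ 0.5643 -0.0941  0.1196] F [ 0.44 -1.16  1.29] T [ 0.023 -0.029 -0.027] 58.0
[ 0.5646 -0.0942  0.1189] F [1.14 0.25 0.41] T [-0.031 -0.004  0.023] 58.3
[ 0.5651 -0.0941  0.1184] F [-0.51 -0.03 -3.56] T [ 0.047  0.049 -0.015] 58.2
[ 0.5657 -0.0939  0.1179] F [-0.4   0.21 -9.66] T [0.155 0.087 0.015] 58.2
```

```bash
python3 -m pendant '[[[0.36,0,0,-0.4,0,0,0],[0.36,0,0.11,0,0,0,0],[0.36,0,0,0,0,0,0]]]' >/dev/null; python3 look.py
python3 -m pendant '[[[0.36,0,0,0.3,0,0,0],[0.36,0,0,0,0,0,0]]]' >/dev/null; python3 ft.py
python3 -m pendant '[[[0.36,0,0,0.1,0,0,0],[0.36,0,0,0,0,0,0]]]' >/dev/null; python3 ft.py
```

```text
228  90/135  74/ 78  94/101 106/115 108/113 110/123  93/113  73/ 97  91/134 102/157
229 109/168 107/168 105/150 103/118 105/112 110/128 105/151 101/157 104/159 127/178
230 107/169 107/168 109/159 114/138 110/118 102/122 128/169 165/210 195/225 213/234
231 212/233 210/232 188/217 140/157 108/116 117/133 176/206 213/233 214/235 182/213
232 214/234 182/212 107/125 102/114 106/116 108/118 106/123 115/133 114/132 111/126
233 116/134 111/127  99/113 101/110 112/119 105/114 100/111 104/117 103/119 101/117
234 100/117  99/113  99/111  96/107 110/118 107/116  98/113 102/116 103/119 103/118
235 100/114  98/114  95/112  98/108 110/118 108/118 104/118 100/117 101/116 104/117
236 100/115 103/118  98/112 100/109 108/117 107/118 107/118 101/116 105/118  98/113
237 101/116 100/114  95/108  98/107 110/117 109/117  96/105  85/ 97  99/113 103/120
238  82/ 87  86/ 91  84/ 92  94/103 109/118 110/120  98/105  66/ 70  74/ 80  89/100
239  99/ 97  68/ 65  69/ 73  96/102 112/120 110/119  94/103  64/ 69  70/ 74  83/ 92
240 206/228  82/ 37  73/ 35  94/ 88 111/120 108/116  95/ 98  70/ 65  65/ 67  71/ 77
241 204/
[... 229 characters left out ...]
74/ 81  78/ 87
244 160/ 64 135/ 42 104/ 31 101/ 30 102/ 38 103/ 39  91/ 49  74/ 66  66/ 69  77/ 84
245 113/ 67 127/114 133/140 117/119  81/ 58  80/ 50  68/ 56  69/ 70  68/ 70  80/ 90
246 134/138 135/143 139/147 117/124  65/ 65  65/ 66  66/ 68  69/ 73  68/ 70  81/ 90
0.045 [array([319.6401, 233.2462]), array([319.5571, 230.2642])]
0.0756 [array([319.7539, 240.7507]), array([319.6701, 237.691 ])]
0.0856 [array([319.7907, 243.1729]), array([319.7066, 240.0886])]
[ 0.5645 -0.0955  0.1206] F [0.1705 0.6933 1.3717] T tool [-0.0041 -0.019  -0.0228]
[ 0.5653 -0.0952  0.118 ] F [ 0.42 -0.73 -2.49] T [-0.016  0.019  0.002] 58.4
[ 0.5658 -0.0951  0.1176] F [ 0.31  0.47 -8.12] T [0.009 0.103 0.002] 58.1
```

```bash
python3 -m pendant '[[[0.36,0,0,-0.4,0,0,0],[0.36,0,0,0,0,0,0]]]' | sed -n 2p
python3 - <<'E'
import cv2
f=cv2.imread('pics/s1.png').astype(int)
for r in range(236,248): print(r,' '.join('%3d/%3d'%(f[r,c,0],f[r,c,2]) for c in range(305,326)))
E
```

```text
eef_pos: [0.5646, -0.0953, 0.1209]
236 214/235 214/235 216/235 213/233 211/232 211/232 211/231 207/230 210/232 213/233 210/233 212/233 213/233 214/234 213/234 211/232 172/200 157/182 214/234 212/233 213/233
237 213/234 215/234 214/234 214/233 212/233 210/232 211/232 210/231 213/232 211/232 213/234 211/232 211/232 213/233 211/233 214/234 213/233 172/200 157/184 213/233 214/234
238 176/195 172/190 159/176 158/175 155/174 156/173 155/174 159/175 157/175 157/175 172/183 187/195 186/193 197/207 213/228 213/233 204/227 163/186 135/146 147/162 185/211
239 138/149 133/144 133/144 135/145 147/133 173/167 198/211 211/222 219/238 217/237 203/220 163/147 143/132 156/167 182/176 189/154 183/158 153/152 134/144 152/164 153/167
240 134/143 131/141 140/136 153/105 186/127 223/226 236/246 235/246 235/246 235/246 235/246 217/228 155/ 64 164/ 72 160/ 61 130/ 57 142/ 60 148/ 94 137/130 137/147 120/128
241 133/143 133/142 170/117 178/ 56 175/187 230/244 236/246 236/246 236/246 236/246 233/245 202/222 119/ 76 114/ 35 126/ 39 151/ 47 148/ 43 131/ 81 117/117 109/116 161/183
242 135/143 136/136 158/ 99 153/ 
[... 298 characters left out ...]
/139 146/166
244 135/142 136/143 118/117 105/ 45 144/ 49 169/ 84 173/103 172/114 165/123 174/120 173/ 89 158/ 61 133/ 43 117/ 40 135/ 41 148/ 44 149/ 43 122/ 51 108/108 137/146 154/170
245 134/143 136/144 131/140 130/130 120/ 94 112/ 44 128/ 45 144/ 57 143/ 57 135/ 55 114/ 44 111/ 65 128/114 136/140 125/123 113/ 85 110/ 74 109/105 136/145 132/142 158/179
246 135/144 133/141 134/142 133/141 132/137 134/139 128/127 125/112 118/110 121/124 133/139 132/138 134/141 136/146 131/137 120/127 131/140 136/143 134/142 133/144 159/177
247 134/141 133/144 133/140 134/144 135/143 133/141 136/144 134/142 131/139 133/140 132/141 133/142 135/142 135/144 117/125  67/ 72  73/ 78 120/129 150/161 135/143 120/129
```

```bash
python3 -m pendant '[[[0.36,-0.12,0,0,0,0,0],[0.36,0,0,0.2,0,0,0],[0.36,0,0,0.1,0,0,0],[0.36,0,0,0,0,0,0]]]' >/dev/null; python3 ft.py
python3 -m pendant '[[[0.36,0,0,0.1,0,0,0],[0.36,0,0,0,0,0,0]]]' >/dev/null; python3 ft.py
```

```text
[ 0.5639 -0.0954  0.118 ] F [ 0.02 -0.27 -1.61] T [-0.016 -0.008  0.027] 58.1
[ 0.5646 -0.0954  0.1176] F [ 0.9   0.59 -6.65] T [-0.023  0.012 -0.   ] 58.1
```

```bash
python3 -m pendant '[[[0.36,0,0,-0.3,0,0,0],[0.36,-0.12,0,0,0,0,0],[0.36,0,0,0.2,0,0,0],[0.36,0,0,0,0,0,0]]]' >/dev/null; python3 ft.py
python3 -m pendant '[[[0.36,0,0,0.1,0,0,0],[0.36,0,0,0,0,0,0]]]' >/dev/null; python3 ft.py
```

```text
[ 0.5627 -0.0957  0.118 ] F [ 0.02  0.14 -2.07] T [-0.015  0.018 -0.009] 58.2
[ 0.5634 -0.0956  0.1176] F [-0.07 -0.48 -8.6 ] T [-0.024  0.021 -0.006] 58.1
```

```bash
python3 look.py | tail -12; python3 -c "
from h import *
print(np.round(arm.state()['joint_pos'],2), arm.state()['clock'])"; python3 -m pendant '[[[0.36,0,0,-1,0,0,0],[0.36,0,0,-4,0,0,0],[0.36,0,0,-4,0,0,0.18],[0.36,0,0,0,0,0,0.18],[0.36,0,0,0,0,0,0.18],[0.36,0,0,0,0,0,0.18],[0.36,0,0,0,0,0,0.18],[0.36,0,0,0,0,0,0.18],[0.36,0,0,0,0,0,0]]]'
python3 - <<'E'
from m import *
d=load('side'); f=d['frame']; cv2.imwrite('pics/s7.png',f)
s=arm.state(); p=np.array(s['eef_pos']); m=R.from_rotvec(s['tool_rot']).as_matrix(); print(np.round(s['joint_pos'],2))
for h in(.0276,.06,.073,.083):
  for y in(-.011,.011): print(h,y,proj(d,p+m@[0,y,h])[0])
c=proj(d,p+m@[0,0,.06])[0]; x0,y0=int(c[0])-22,int(c[1])-20; cv2.imwrite('pics/s7c.png',cv2.resize(f[y0:y0+40,x0:x0+44],None,fx=14,fy=14,interpolation=cv2.INTER_CUBIC)); print(x0,y0)
E
```

```text
239 105/ 92  69/ 66  71/ 73  76/ 78  99/100 109/118  99/104  78/ 83  67/ 75  82/ 92
240 204/227  80/ 35  71/ 34  79/ 49  98/ 93 109/117 102/111  84/ 89  66/ 72  71/ 77
241 203/225 112/ 77  99/ 36  93/ 35 100/ 88 112/119 100/107  75/ 80  54/ 55  80/ 89
242 168/196 188/218 207/231 119/129  90/ 53 103/ 89 124/141 137/161 136/160 114/134
243 155/160 164/102 176/ 88 138/ 56  84/ 42  99/ 88 108/106  89/ 81  76/ 83  78/ 87
244 164/ 63 132/ 38 106/ 30 103/ 32 100/ 34  95/ 43  81/ 52  71/ 62  62/ 68  79/ 89
245  97/ 47 112/102 134/140 118/118  76/ 51  83/ 51  77/ 59  67/ 70  68/ 72  81/ 89
246 134/139 134/140 139/146 115/123  65/ 67  68/ 70  67/ 69  70/ 73  71/ 72  78/ 86
0.045 [array([319.9473, 234.0012]), array([319.8572, 231.0079])]
0.0756 [array([320.037 , 241.4899]), array([319.9465, 238.4193])]
0.0856 [array([320.066, 243.907]), array([319.9753, 240.812 ])]
[ 0.5634 -0.0956  0.1176] F [-0.5988  0.3944 -7.5597] T tool [ 0.0183  0.0871 -0.0037]
[ 0.37  0.6  -0.45  2.03  0.45  0.6  -1.73] 17.575
clock: 18.7
eef_pos: [0.5622, -0.0955, 0.207]
tool_rot: [2.858, -1.303, -0.001]
wrist_force: [0.5, -0.1, -1.5]
grip_width: 0.058
finger_force: 5.4
[ 0.23  0.45 -0.23  1.97  0.15  0.73 -2.51]
0.0276 -0.011 [317.0764 206.0915]
0.0276 0.011 [322.6397 204.7128]
0.06 -0.011 [317.2244 214.5351]
0.06 0.011 [322.7313 213.1102]
0.073 -0.011 [317.2829 217.8755]
0.073 0.011 [322.7676 216.4327]
0.083 -0.011 [317.3277 220.4268]
0.083 0.011 [322.7952 218.9705]
297 193
```

View pics/s7c.png

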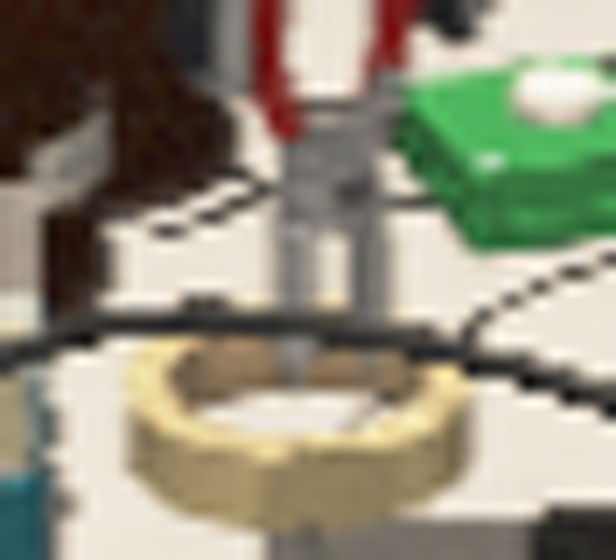

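The crop shows both jaws at cols ≈317.75 and 322.97, a half-spacing of 10.5 mm, so the spacing is right. Both the camera bias (+0.3 px) and the pitch slip matter. I'll turn back and align purely in the image (eye column ≈320.7).

```bash
python3 -m pendant '[[[0.36,0,0,0,0,0,-0.18],[0.36,0,0,0,0,0,-0.18],[0.36,0,0,0,0,0,-0.18],[0.36,0,0,0,0,0,-0.18],[0.36,0,0,4,0,0,-0.18],[0.36,0,0,3,0,0,-0.18],[0.36,0,0,1.3,0,0,0],[0.36,0,0,0,0,0,0],[0.36,0,0,0,0,0,0]]]'>/dev/null; python3 ft.py; python3 look.py
```

```text
[ 0.5632 -0.0957  0.125 ] F [-0.23 -0.87  1.53] T [-0.    -0.     0.021] 57.9
228 103/166 104/164 102/152  99/123 103/110 104/118 108/146 101/158 103/159 101/156
229 105/168 106/170 108/163 109/139 102/109  93/105 103/140 103/160 102/160 126/176
230 106/168 108/169  95/142  91/105 103/110  92/105 123/158 166/209 194/225 209/232
231 210/232 209/233 171/200  88/ 94 108/115 108/116 164/189 213/234 212/234 183/212
232 214/235 182/212 103/121  99/108 108/116 109/118 114/126 115/133 115/134 109/126
233 117/134 110/128  99/113 105/116 108/118 109/117 105/116  99/114 102/116 101/118
234 101/114 102/116 101/116 108/120 113/123 110/119 108/119 106/121  98/113 101/117
235 101/117 102/117 103/117 109/121 113/122 106/115 109/118 101/116 102/118 101/115
236 100/115 102/118 101/116 103/115 109/118 108/116 103/114  97/110 101/117 100/115
237 101/116 100/117 100/116 101/115 107/117 110/120  96/104  82/ 92 101/117 104/117
238  81/ 89  84/ 92  80/ 88  96/102 106/115 109/117  92/100  69/ 72  73/ 79  87/ 97
239 104/ 99  69/ 68  71/ 74  96/103 115/124 109/118  97/105  67/ 71  70/ 74  83/ 91
240 217/229 13
[... 157 characters left out ...]
 167/197 190/219 212/234 119/127  93/ 54  85/ 44 106/116 136/159 134/158 116/135
243 154/161 162/ 99 153/ 86  91/ 48  86/ 32  90/ 37  93/ 63  88/ 82  75/ 82  79/ 88
244 157/ 59 133/ 42 111/ 37 109/ 30  97/ 28 101/ 32  90/ 47  72/ 67  67/ 69  79/ 88
245 112/ 68 128/114 136/141 117/117  79/ 55  78/ 45  69/ 58  70/ 74  65/ 70  82/ 90
246 134/140 135/141 136/145 115/123  62/ 65  66/ 69  66/ 71  65/ 69  66/ 69  79/ 87
0.045 [array([319.9846, 232.1273]), array([319.9008, 229.1517])]
0.0756 [array([320.076 , 239.6483]), array([319.9917, 236.5947])]
0.0856 [array([320.1055, 242.0758]), array([320.021 , 238.9975])]
[ 0.5632 -0.0957  0.1251] F [ 0.4312 -0.8001  0.341 ] T tool [-0.0359  0.0102  0.0024]
```

```bash
python3 -m pendant '[[[0.36,0,-0.04,0.4,0,0,0],[0.36,0,0,0.2,0,0,0],[0.36,0,0,0,0,0,0],[0.36,0,0,0,0,0,0]]]' >/dev/null; python3 ft.py; 
for i in 1 2; do python3 -m pendant '[[[0.36,0,0,0.05,0,0,0],[0.36,0,0,0,0,0,0]]]' >/dev/null; python3 ft.py; done; python3 look.py | sed -n 11,17p
```

```text
[ 0.5626 -0.0953  0.1181] F [-0.91 -0.21 -1.99] T [0.057 0.004 0.014] 58.1
[ 0.5629 -0.0953  0.1178] F [ 0.67 -0.52 -4.73] T [ 0.001  0.054 -0.032] 58.3
[ 0.5633 -0.0952  0.1176] F [ 0.18 -0.43 -7.52] T [0.047 0.071 0.012] 58.2
238  82/ 89  80/ 85  84/ 90  95/101 105/113 107/115  97/104  75/ 80  75/ 79  89/101
239 101/ 88  67/ 65  70/ 74  82/ 82 101/104 111/119  97/106  75/ 79  69/ 72  80/ 94
240 206/228  83/ 37  74/ 40  82/ 50 100/ 96 107/117  99/108  75/ 78  65/ 70  70/ 76
241 202/224 114/ 80  96/ 31  97/ 51 103/ 95 110/120 100/106  67/ 71  52/ 54  78/ 88
242 168/196 191/219 210/232 122/131  90/ 60  90/ 78 113/129 138/162 135/157 117/136
243 157/163 160/ 97 175/ 89 135/ 55  85/ 54  91/ 81  99/ 86  89/ 84  75/ 81  78/ 89
244 167/ 66 133/ 42 106/ 35 105/ 32  96/ 27 100/ 41  90/ 49  69/ 63  68/ 71  75/ 84
```

```bash
for i in 1; do python3 -m pendant '[[[0.36,0,0,-0.2,0,0,0],[0.36,0.12,0,0,0,0,0],[0.36,0,0,0.15,0,0,0],[0.36,0,0,0,0,0,0]]]' >/dev/null; python3 ft.py; done;  python3 -m pendant '[[[0.36,0.08,0,0,0,0,0],[0.36,0,0,0,0,0,0]]]' >/dev/null; python3 ft.py; python3 -m pendant '[[[0.36,0.08,0,0,0,0,0],[0.36,0,0,0,0,0,0]]]' >/dev/null; python3 ft.py; python3 look.py | sed -n 11,17p
```

```text
[ 0.5642 -0.095   0.1178] F [-0.55 -0.05 -4.81] T [-0.058  0.047 -0.005] 58.0
[ 0.5648 -0.0948  0.1177] F [ 0.21 -0.87 -5.52] T [-0.026  0.038 -0.012] 58.2
[ 0.5656 -0.0947  0.1177] F [ 1.04  1.04 -5.71] T [-0.039 -0.001 -0.013] 58.1
238  87/ 93  87/ 91  83/ 91 100/106 110/121 107/115  93/101  65/ 70  73/ 79  90/102
239  80/ 74  72/ 67  70/ 72  92/ 98 111/120 107/117  92/101  66/ 70  71/ 76  81/ 93
240 204/227  80/ 36  71/ 35  92/ 86 109/117 107/114  96/102  67/ 71  70/ 73  70/ 77
241 200/224 112/ 78  97/ 33  95/ 54 106/ 96 114/121  95/104  65/ 70  55/ 59  77/ 87
242 166/194 133/153 137/160 123/132  98/ 76  92/ 83 111/121 138/162 136/159 116/135
243 156/161 159/ 88 150/ 65  88/ 46 100/ 76 108/ 96  96/ 76  90/ 83  68/ 75  80/ 89
244 160/ 64 136/ 45 106/ 38  98/ 27  93/ 35  92/ 40  90/ 46  67/ 61  67/ 69  75/ 82
```

```bash
python3 -m pendant '[[[0.37,0,0.02,-0.3,0,0,0],[0.375,0,0,0,0,0,0],[0.38,0,0,0,0,0,0],[0.385,0,0,0,0,0,0],[0.385,0,0,0,0,0,0]]]' |tail -3;python3 look.py | sed -n '10,20p;23p'
```

```text
wrist_force: [0.2, 0.1, -1.5]
grip_width: 0.0591
finger_force: 5.3
237 100/116 100/117  98/111 100/112 112/118 105/115  87/ 96  86/ 98 101/118 103/117
238  82/ 90  85/ 91  83/ 89  96/101 109/118 102/109  81/ 86  70/ 73  73/ 79  92/104
239 102/ 99  66/ 64  66/ 71  92/ 96 111/118 102/109  82/ 88  68/ 70  69/ 73  80/ 90
240 203/227  81/ 38  71/ 39  87/ 83 108/115 104/108  93/ 88  68/ 63  66/ 69  69/ 76
241 202/224 112/ 77  97/ 32  93/ 50  95/ 87 100/ 88  90/ 50  64/ 61  57/ 60  75/ 87
242 168/197 134/155 139/161 118/131  99/ 93  97/ 96 105/115 136/161 134/157 117/136
243 155/161 159/ 86 145/ 58  91/ 49  89/ 62  93/ 70  91/ 62  93/ 86  72/ 80  80/ 88
244 158/ 62 132/ 40 104/ 37 101/ 33 101/ 35 104/ 39  90/ 48  71/ 65  63/ 67  73/ 83
245 109/ 66 126/110 135/142 116/117  77/ 49  80/ 48  64/ 55  65/ 67  66/ 71  84/ 93
246 134/140 135/141 135/143 116/124  64/ 66  67/ 69  66/ 70  67/ 69  69/ 72  83/ 93
0.045 [array([319.4495, 233.3648]), array([319.3674, 230.3802])]
[ 0.5651 -0.095   0.1203] F [-0.0683 -0.1859  1.231 ] T tool [-0.0306  0.0223 -0.0084]
```

```bash
python3 -m pendant '[[[0.385,-0.06,0.03,0.15,0,0,0],[0.385,0,0,0.1,0,0,0],[0.385,0,0,0,0,0,0]]]' >/dev/null; python3 ft.py; 
python3 -m pendant '[[[0.385,0,0,0.05,0,0,0],[0.385,0,0,0,0,0,0]]]' >/dev/null; python3 ft.py
```

```text
[ 0.5647 -0.0954  0.1179] F [ 0.54  0.45 -0.62] T [-0.027  0.047 -0.015] 59.0
[ 0.5649 -0.0953  0.1176] F [-0.3  -0.75 -1.85] T [-0.048  0.01  -0.005] 58.9
```

```bash
for i in 1 2; do python3 -m pendant '[[[0.385,0,0,0.05,0,0,0],[0.385,0,0,0,0,0,0]]]' >/dev/null; python3 ft.py; done; python3 look.py | sed -n '10,20p;23p'
```

```text
[ 0.5652 -0.0953  0.1174] F [ 0.74  0.09 -4.48] T [ 0.063 -0.06  -0.043] 59.0
[ 0.5656 -0.0952  0.1172] F [ 0.42 -0.6  -8.15] T [0.022 0.058 0.018] 58.9
237 101/117 101/115  94/108 101/111 108/117 106/116  91/101  83/ 94 102/115 104/118
238  85/ 88  85/ 91  79/ 85  94/101 109/118 104/113  88/ 93  69/ 72  72/ 79  87/ 99
239  79/ 72  71/ 67  61/ 65  90/ 95 110/117 104/114  93/ 99  68/ 72  69/ 74  82/ 91
240 202/226  79/ 29  71/ 34  90/ 82 109/118 112/119  97/100  67/ 63  65/ 70  72/ 76
241 202/225 108/ 78  96/ 34 104/ 87 115/125 109/112  92/ 83  60/ 56  56/ 60  79/ 89
242 168/197 132/152 138/160 121/133 100/ 91  95/ 95 106/115 136/158 135/158 118/135
243 156/161 159/ 85 151/ 64  91/ 51  97/ 85 104/102  89/ 65  90/ 86  72/ 79  79/ 89
244 164/ 63 132/ 42 103/ 34 101/ 29 101/ 40  99/ 40  90/ 48  72/ 66  65/ 69  77/ 86
245  98/ 48 114/104 111/115  72/ 63  76/ 51  83/ 50  76/ 58  68/ 70  67/ 69  82/ 91
246 134/140 135/141 137/146 114/121  62/ 64  68/ 71  68/ 72  68/ 74  69/ 71  84/ 93
0.045 [array([319.3185, 234.0916]), array([319.2375, 231.0973])]
[ 0.5656 -0.0952  0.1172] F [ 1.2887 -0.5589 -7.8511] T tool [ 0.0102  0.0403 -0.0226]
```

```bash
cat > avg.py <<'E'
from h import *
L=[]
for i in range(8):
    eyes.read_camera('side'); s=arm.state(); m=R.from_rotvec(s['tool_rot']).as_matrix(); L.append(np.r_[m.T@s['wrist_force'],m.T@s['torque']])
L=np.array(L); print(round(s['clock'],1),np.round(s['eef_pos'],4),L.mean(0).round(3),'sd',L.std(0).round(3))
E
python3 avg.py; python3 -m pendant '[[[0.385,0,0,-0.3,0,0,0],[0.385,0,0,0,0,0,0]]]' >/dev/null; python3 avg.py
```

```text
24.3 [ 0.5656 -0.0952  0.1172] [ 0.121 -0.168 -7.821  0.025  0.049  0.008] sd [0.165 0.369 0.355 0.039 0.026 0.033]
24.9 [ 0.5646 -0.0954  0.1193] [ 0.107 -0.103  1.174  0.013  0.    -0.018] sd [0.483 0.394 0.385 0.024 0.022 0.027]
```

```bash
python3 -m pendant '[[[0.385,0.15,0,0,0,0,0],[0.385,0,0,0.2,0,0,0],[0.385,0,0,0.05,0,0,0],[0.385,0,0,0,0,0,0]]]' >/dev/null; python3 ft.py; 
python3 -m pendant '[[[0.385,0,0,0.05,0,0,0],[0.385,0,0,0,0,0,0]]]' >/dev/null; python3 ft.py;python3 look.py | sed -n '10,18p;23p'
```

```text
[ 0.5668 -0.0949  0.1174] F [ 0.19 -0.11 -4.45] T [ 0.044  0.087 -0.043] 59.3
[ 0.5672 -0.0948  0.1173] F [ 0.13 -0.13 -8.18] T [ 0.059  0.107 -0.023] 59.3
237 102/116 102/117 105/116 109/116 109/118  97/107  84/ 95  86/ 98 101/117 102/118
238  83/ 88  84/ 90  90/ 98 105/111 109/117 101/108  77/ 84  66/ 70  73/ 80  89/ 99
239  78/ 73  71/ 67  77/ 84 102/109 109/117  98/102  73/ 71  66/ 73  71/ 74  81/ 91
240 204/227  80/ 36  80/ 67 100/100 109/115  99/ 99  74/ 56  70/ 65  65/ 70  68/ 75
241 201/223 107/ 75 102/ 55 103/ 93 113/120 105/ 99  87/ 55  62/ 57  51/ 55  77/ 86
242 167/196 133/153 135/158 129/149 108/107  86/ 58 104/113 136/160 134/157 118/138
243 154/160 157/ 85 151/ 65  94/ 65  96/ 80  96/ 75  93/ 63  88/ 80  72/ 79  79/ 87
244 160/ 63 137/ 46 101/ 31 101/ 31 100/ 35  98/ 35  92/ 51  68/ 63  94/ 99 103/113
245 110/ 68 105/ 79  68/ 67  69/ 64  76/ 52  84/ 49  78/ 62  69/ 71  67/ 70  84/ 93
[ 0.5671 -0.0949  0.1172] F [ 0.3645 -0.1277 -7.7266] T tool [0.0214 0.0957 0.029 ]
```

```bash
python3 -m pendant '[[[0.35,0,0,-0.3,0,0,0],[0.31,-0.14,0.03,0,0,0,0],[0.31,0,0,0,0,0,0],[0.31,0,0,0.2,0,0,0],[0.31,0,0,0.05,0,0,0],[0.31,0,0,0,0,0,0]]]' >/dev/null; python3 ft.py; 
python3 -m pendant '[[[0.31,0,0,0.05,0,0,0],[0.31,0,0,0,0,0,0]]]' >/dev/null; python3 ft.py;python3 look.py | sed -n '10,18p;23p'
```

```text
[ 0.5661 -0.0956  0.1178] F [ 0.78  1.11 -8.94] T [-0.14   0.056 -0.07 ] 56.2
[ 0.5664 -0.0956  0.1175] F [  1.33   0.28 -10.95] T [-0.13   0.114  0.049] 56.1
237 101/115 103/117  97/111  98/108 111/119 121/130 112/122  87/ 96 101/116 101/115
238  80/ 85  85/ 90  81/ 86  94/ 99 110/119 110/118  94/102  68/ 72  74/ 80  88/101
239  78/ 63  70/ 66  65/ 70  85/ 93 112/119 108/117  94/102  68/ 70  68/ 74  83/ 95
240 203/227  83/ 38  68/ 32  89/ 81 109/118 110/119  99/104  71/ 66  67/ 71  70/ 75
241 202/225 109/ 76  96/ 31 104/ 88 114/124 115/122  97/103  60/ 55  51/ 54  80/ 89
242 167/195 134/154 138/160 119/132  95/ 91  89/ 90 110/119 137/161 135/158 118/137
243 156/161 158/ 86 148/ 64  96/ 55 100/ 90 105/102  89/ 64  88/ 82  76/ 83  74/ 86
244 166/ 66 134/ 43 105/ 36 103/ 39  99/ 46  98/ 49  90/ 46  72/ 67  66/ 71  75/ 83
245  95/ 47 111/101 111/116  71/ 64  73/ 48  83/ 47  77/ 58  68/ 73  64/ 68  82/ 89
[ 0.5664 -0.0957  0.1175] F [  0.5129  -0.357  -10.6592] T tool [-0.1031  0.0687 -0.001 ]
```

```bash
python3 -m pendant '[[[0.3,0,0,-0.35,0,0,0],[0.265,0,-0.05,0,0,0,0],[0.265,0,0,0,0,0,0],[0.265,0,0,0.2,0,0,0],[0.265,0,0,0.05,0,0,0],[0.265,0,0,0,0,0,0]]]' >/dev/null; python3 ft.py; 
python3 -m pendant '[[[0.265,0,0,0.05,0,0,0],[0.265,0,0,0,0,0,0]]]' >/dev/null; python3 ft.py
```

```text
[ 0.5659 -0.0949  0.1182] F [ 1.08  0.04 -8.07] T [0.1   0.078 0.031] 54.1
[ 0.5662 -0.0949  0.118 ] F [  0.9    0.13 -10.26] T [ 0.042  0.128 -0.062] 54.1
```

```bash
python3 -m pendant '[[[0.3,0,0,-0.8,0,0,0],[0.36,0,-2.12,0,0,0,0],[0.36,0,0,0,0,0,0],[0.36,0,0,0.6,0,0,0],[0.36,0,0,0.1,0,0,0],[0.36,0,0,0,0,0,0]]]' >/dev/null; python3 ft.py; 
for i in 1 2; do python3 -m pendant '[[[0.36,0,0,0.05,0,0,0],[0.36,0,0,0,0,0,0]]]' >/dev/null; python3 ft.py;done; python3 avg.py
```

```text
[ 0.5601 -0.075   0.1177] F [-0.29  0.24  0.65] T [-0.123  0.045 -0.016] 58.0
[ 0.5602 -0.0748  0.1175] F [ 1.01  1.3  -0.72] T [-0.285 -0.019  0.029] 57.7
[ 0.5603 -0.0746  0.1172] F [ 0.04  0.5  -4.24] T [-0.333  0.007 -0.051] 58.2
29.4 [ 0.5602 -0.0745  0.1171] [ 0.487  1.224 -4.677 -0.431  0.066 -0.018] sd [0.276 0.651 0.662 0.024 0.021 0.03 ]
```

```bash
python3 look.py | sed -n '10,20p;21,24p'; for i in 1 2 3; do python3 -m pendant '[[[0.36,0,0.06,0,0,0,0],[0.36,0,0,0,0,0,0]]]' >/dev/null; python3 ft.py;done
```

```text
237 101/117 102/117  98/113 100/109 109/117 107/114  97/106  87/ 97 101/113 100/117
238  83/ 89  86/ 91  80/ 87  93/101 109/117 112/121  94/103  69/ 72  73/ 80  89/101
239  83/ 67  72/ 70  72/ 78  96/103 112/123 106/115  95/103  63/ 68  68/ 72  82/ 93
240 106/108  88/ 34  92/ 36 101/ 87 113/122 106/116  92/100  66/ 69  63/ 69  73/ 78
241 116/124 106/ 63 108/ 34 107/ 84 109/118 107/115  94/100  59/ 62  52/ 57  80/ 89
242 126/148 128/147 139/160 128/145 108/118 110/119 110/122 123/143 133/158 118/138
243 120/132  99/ 78  96/ 55  98/ 75 105/104 109/117 104/114  88/ 98  76/ 85  78/ 87
244 163/ 57 129/ 40  99/ 31 103/ 57 107/ 98 112/120  97/104  72/ 75  66/ 69  74/ 81
245  95/ 48  83/ 60  71/ 71  69/ 64  87/ 75  97/ 87  80/ 74  67/ 70  66/ 70  80/ 89
246 134/142 111/118  68/ 69  65/ 70  70/ 73  87/ 92  87/ 91  66/ 70  70/ 71  77/ 86
0.045 [array([319.6198, 237.1122]), array([319.5342, 234.035 ])]
0.0756 [array([319.7268, 244.6755]), array([319.6405, 241.5197])]
0.0856 [array([319.7614, 247.1162]), array([319.6748, 243.9356])]
[ 0.5602 -0.0745  0.1171] F [ 0.441   0.6742 -4.9203] T tool [-0.487   0.0138 -0.0359]
[ 0.5603 -0.0749  0.1171] F [ 0.22  0.14 -5.12] T [-0.195  0.076 -0.048] 58.0
[ 0.5604 -0.0752  0.1171] F [ 0.2  -0.48 -5.07] T [ 0.092  0.029 -0.047] 58.2
[ 0.5606 -0.0755  0.1171] F [ 0.48 -0.19 -5.55] T [ 0.31   0.075 -0.079] 58.1
```

```bash
python3 -m pendant '[[[0.36,0,0,-0.7,0,0,0],[0.36,0,2.28,0,0,0,0],[0.36,0,0,0.3,0,0,0],[0.36,0,0,0,0,0,0],[0.36,0,0,0,0,0,0]]]' >/dev/null; python3 ft.py;python3 look.py | sed -n '10,20p;22p'
```

```text
[ 0.5651 -0.0977  0.1208] F [ 0.03 -0.99  1.5 ] T [0.033 0.009 0.015] 58.6
237 101/115 104/119 103/117 108/121 111/121 110/119  97/106  88/ 98 101/117 102/115
238  82/ 89  84/ 89  86/ 94  96/104 112/120 110/118  93/ 99  62/ 69  72/ 79  89/101
239  99/ 97  69/ 65  67/ 71  89/ 94 105/115 107/116  95/101  66/ 69  69/ 74  80/ 90
240 214/226 128/ 43  72/ 39  84/ 53  96/ 95 105/114  87/ 90  60/ 63  65/ 70  68/ 76
241 202/224 116/ 75  94/ 28  97/ 36 104/ 70 102/ 86  84/ 65  60/ 57  52/ 57  80/ 89
242 166/197 132/152 136/159 121/129  95/ 63  90/ 63 110/117 137/160 136/159 120/138
243 156/162 158/ 87 150/ 63  89/ 48  87/ 36  91/ 43  90/ 61  90/ 83  74/ 81  79/ 88
244 159/ 63 135/ 44 102/ 30 103/ 36  99/ 30 101/ 34  91/ 44  69/ 62  69/ 71  77/ 84
245 111/ 66 128/114 134/142 115/118  75/ 52  80/ 48  68/ 56  69/ 71  67/ 71  80/ 88
246 134/140 135/142 136/144 116/125  65/ 68  71/ 73  67/ 70  67/ 69  68/ 71  81/ 91
0.045 [array([319.5809, 232.8503]), array([319.4914, 229.8798])]
0.0856 [array([319.7281, 242.769 ]), array([319.6377, 239.6963])]
```

```bash
python3 -m pendant '[[[0.36,0.04,0,0.2,0,0,0],[0.36,0,0,0.1,0,0,0],[0.36,0,0,0,0,0,0]]]' >/dev/null; python3 ft.py;python3 -m pendant '[[[0.36,0,0,0.06,0,0,0],[0.36,0,0,0,0,0,0]]]' >/dev/null; python3 ft.py
```

```text
[ 0.5658 -0.0983  0.1178] F [ 0.04 -0.25  0.98] T [0.009 0.022 0.037] 58.0
[ 0.5659 -0.0984  0.1173] F [-0.3   0.19  0.49] T [-0.021  0.006 -0.034] 58.0
```

No contact force this time, so the pins are probably entering. I'll continue down.

```bash
python3 -m pendant '[[[0.36,0,0,0.1,0,0,0],[0.36,0,0,0,0,0,0]]]' >/dev/null; python3 ft.py;python3 -m pendant '[[[0.36,0,0,0.15,0,0,0],[0.36,0,0,0.15,0,0,0],[0.36,0,0,0,0,0,0]]]' >/dev/null; python3 ft.py
```

```text
[ 0.5658 -0.0985  0.1163] F [-0.13 -0.2   1.  ] T [-0.035  0.013 -0.039] 58.0
[ 0.5657 -0.0984  0.1132] F [ 0.48 -0.4   0.81] T [-0.013  0.042  0.004] 58.4
```

```bash
python3 -m pendant '[[[0.36,0,0,0.2,0,0,0],[0.36,0,0,0.15,0,0,0],[0.36,0,0,0,0,0,0]]]' >/dev/null; python3 ft.py;python3 -m pendant '[[[0.36,0,0,0.1,0,0,0],[0.36,0,0,0,0,0,0]]]' >/dev/null; python3 ft.py; python3 -c "
from h import *
print(arm.state()['clock'])"
```

```text
[ 0.5657 -0.0984  0.1097] F [0.57 0.74 2.25] T [ 0.003 -0.047  0.018] 58.1
[ 0.5658 -0.0984  0.1088] F [-0.2   0.07  1.77] T [-0.063 -0.05  -0.035] 58.4
32.775
```

```bash
python3 -m pendant '[[[0.3,0,0,0.05,0,0,0],[0.2,0,0,0.03,0,0,0],[0.1,0,0,0.04,0,0,0],[0,0,0,0.04,0,0,0],[-0.1,0,0,0.04,0,0,0],[-0.2,0,0,0,0,0,0],[-0.5,0,0,0,0,0,0],[-1,0,0,0,0,0,0],[-1,0,0,0,0,0,0]]]'; python3 ft.py; python3 look.py | sed -n '8,20p;22p'
```

```text
clock: 33.9
eef_pos: [0.5687, -0.0971, 0.1095]
tool_rot: [3.122, 0.35, 0.01]
wrist_force: [-0.3, 2.4, 22.5]
grip_width: 0.0309
finger_force: 57.4
[ 0.5687 -0.0971  0.1095] F [  0.39  -2.37 -22.45] T [0.462 0.133 0.121] 30.9
235 100/114  96/110 102/111 113/120 103/113  95/104 100/110 102/116  98/114 102/117
236 100/116  95/108  97/110 115/124 108/117 103/110  98/109 102/115 101/118 100/114
237 101/118  94/110 101/111 118/127 115/123 102/112  86/ 95  85/ 97 102/116 104/117
238  81/ 86  81/ 85  94/102 117/124 114/120 102/109  80/ 86  66/ 70  72/ 79  91/101
239  76/ 71  68/ 64  89/ 96 117/124 116/126 110/118  90/ 96  67/ 72  68/ 72  85/ 96
240 205/228  86/ 41  93/ 87 113/123 115/124 104/108  80/ 59  72/ 60  68/ 72  72/ 79
241 199/223 108/ 77 107/ 91 117/125 117/124 108/103  82/ 41  67/ 52  52/ 56  78/ 87
242 166/196 132/154 129/147 118/130 117/124  96/103  98/112 137/162 164/193 164/191
243 141/165  93/105  92/104 108/116 114/121  95/105  73/ 82  86/ 93 101/111 113/125
244 111/109 122/102 112/112 106/116 115/123 102/106  64/ 67  68/ 71 102/108 120/131
245 155/ 53 161/ 51 138/ 54  93/ 82 102/104  88/ 77  72/ 63  67/ 70  72/ 75  87/ 95
246  97/ 47  91/ 43 103/ 39 111/ 47 121/ 51 125/ 43  75/ 55  67/ 72  66/ 69  80/ 91
0.045 [array([318.5602, 235.6568]), array([318.4878, 232.6502])]
0.0856 [array([318.6443, 245.499 ]), array([318.5716, 242.3923])]
```

```bash
python3 -m pendant '[[[-1,0,0,-0.2,0,0,0],[-1,0,0,-0.2,0,0,0],[-1,0,0,-0.1,0,0,0],[-1,0,0,0,0,0,0]]]'; python3 ft.py; python3 look.py
```

```text
clock: 34.45
eef_pos: [0.5658, -0.0985, 0.1116]
tool_rot: [-3.122, -0.349, 0.0]
wrist_force: [0.7, -0.4, -0.2]
grip_width: 0.0303
finger_force: 59.5
[ 0.5658 -0.0985  0.1116] F [0.64 0.58 0.17] T [-0.19   0.207  0.002] 30.3
228 108/171 101/159  90/131  77/110  66/105  89/124 101/153 102/164 101/158 102/157
229 100/157  85/135  98/130 101/111  98/111  98/120  87/120  84/123  96/144 125/176
230  86/124  70/ 81  98/107 114/121 109/119 108/119  86/ 96  80/ 91 157/185 212/233
231 143/164  74/ 80  98/105 110/119 112/121 126/136 116/125  65/ 70  96/108 113/133
232 175/204  92/107 102/112 101/109 100/108  99/110  95/106  97/112  98/114 102/117
233 110/128 103/117 109/122 110/119  98/108 101/111 103/114 101/116 101/114 102/120
234 101/116 102/115 107/118 108/117  96/103  92/ 99  97/109 103/118 104/119 104/120
235  98/116  97/112 108/121 115/124 114/123 104/114  94/107 101/116 103/118 102/118
236 101/117 103/119 102/118 111/119 117/127 110/117  92/102 101/116 102/117 104/118
237 101/116 103/116 102/112 109/121 118/127 108/114  81/ 88  82/ 96 102/118 103/118
238  82/ 88  83/ 89  86/ 93 103/112 
[... 303 characters left out ...]
 169/197 192/220 207/231 118/130 116/125 106/112 111/128 137/161 134/159 118/137
243 140/164 124/139 130/145  99/108 117/126 107/114  85/ 93  87/ 96  71/ 79  79/ 87
244 160/106 161/ 89 126/ 70  97/ 93 120/130 112/118  77/ 76  68/ 71  69/ 71  75/ 84
245 145/ 52 107/ 38 130/ 41 144/ 52  91/ 64  97/ 66  83/ 53  72/ 75  68/ 70  83/ 90
246  79/ 57  66/ 64  82/ 50 119/ 44 123/ 40 106/ 47  75/ 59  69/ 72  67/ 70  82/ 90
0.045 [array([319.4965, 235.022 ]), array([319.4148, 232.029 ])]
0.0756 [array([319.6073, 242.474 ]), array([319.5248, 239.4046])]
0.0856 [array([319.6431, 244.8794]), array([319.5604, 241.7858])]
[ 0.5658 -0.0985  0.1116] F [-0.2144 -0.6008  0.1519] T tool [-0.2349  0.233   0.0192]
```

```bash
python3 -m pendant '[[[-1,0,0,-0.3,0,0,0],[-1,0,0,-0.5,0,0,0],[-1,0,0,-1,0,0,0],[-1,0,0,-2,0,0,0],[-1,0,0,-3,0,0,0],[-1,0,0,-4,0,0,0],[-1,0,0,0,0,0,0],[-1,0,0,0,0,0,0]]]'
python3 - <<'E'
from m import *
d=load('side'); f=d['frame']; cv2.imwrite('pics/s8.png',f)
s=arm.state(); p=np.array(s['eef_pos']); m=R.from_rotvec(s['tool_rot']).as_matrix()
print(p,m.T@s['wrist_force'],m.T@s['torque'],s['grip_width'],'tips',proj(d,p+m@[0,0,.085])[0])
b=(295,195,340,260); B=blobs(mask(d,b,blue),b)
for x in B[:4]: k=cont(x[2],b); print('blue',x[0],x[1],k.min(0),k.max(0))
for r in range(215,233): print(r,' '.join('%4d'%(int(f[r,c,0])-int(f[r,c,2])) for c in range(303,328)))
E
```

```text
clock: 35.5
eef_pos: [0.5652, -0.0985, 0.2198]
tool_rot: [3.122, 0.349, -0.001]
wrist_force: [0.1, 0.2, -2.4]
grip_width: 0.0305
finger_force: 59.5
[ 0.565  -0.0985  0.2192] [0.1461 0.5961 1.1936] [-0.0298  0.001   0.0334] 0.03026797818669855 tips [319.4643 216.664 ]
blue 17.875 [315.007  218.2063] [307.875 216.625] [321.875 219.125]
blue 3.8125 [315.5102 214.0143] [313.375 213.625] [317.875 214.375]
215  -10  -10  -14  -14  -11  -12  -11   -4   -8   -8   -3    4    2   -2   -6   -6   -6  -10  -13  -45  -75  -64  -47  -33  -27
216   -4   -4   -1   -3   -1   -3   -3   -3   -5   -6   -1   -2   -2   -3   -7   -6   -5   -6   -9  -13  -24  -26  -22  -21  -20
217   -8  -24  -23  -29  -13   87   20  -45  -55  -45  -56  -55  -51   -9   46   56   13   -8   -7   -6   -4   -6   -7   -6   -6
218  -23  -21  -25  -49  -58   17   79   87   82   64   59   75   96   89   78   69   58   74   84   45  -27  -52  -40   -7   -5
219  -21  -20  -34  -67  -76  -74    4   53   70   87   78   67   45   22   -1  -23    2   55   48   -5  -49  -49  -50  -45  -65
220  -19  -21  -37  -70  -74  -80  -47  -34  -36  -
[... 925 characters left out ...]
  -52  -52  -50  -51  -50  -48  -50  -50  -50  -47  -48
228  -20  -20  -20  -21  -32  -48  -57  -58  -59  -57  -59  -57  -51  -53  -50  -51  -51  -49  -51  -50  -51  -48  -47  -47  -43
229  -20  -19  -20  -20  -20  -27  -41  -53  -58  -58  -60  -57  -52  -51  -52  -51  -51  -50  -51  -51  -50  -48  -40  -31  -24
230  -20  -20  -19  -19  -20  -20  -21  -24  -30  -44  -50  -49  -45  -51  -53  -37  -33  -45  -42  -40  -30  -20  -18  -15  -17
231  -18  -20  -20  -19  -21  -21  -21  -20  -23  -21  -31  -19  -17  -17  -17  -14  -13  -15  -17  -16  -15  -13  -16  -14  -17
232  -20  -20  -21  -20  -20  -21  -21  -20  -20  -21  -30  -13  -15  -13  -16  -15  -12  -14  -16  -15  -14  -15  -16  -16  -13
```

```bash
python3 -m pendant '[[[-1,-0.7,-1.8,0,0,0,0],[-1,-1.5,-3.8,0,0,0,0],[-1,-1.7,-4.2,0,0,0,0],[-1,-1.6,-4.1,0,0,0,0],[-1,-1.56,-3.9,0,0,0,0],[-1,0.8,-4,0,0,0,0],[-1,0.9,-4.2,0,0,0,0],[-1,1,-4.5,0,0,0,0],[-1,0.9,-4,0,0,0,0],[-1,0.65,-3,0,0,0,0]]]'; python3 -m pendant '[[[-1,0,0,0,0,0,0],[-1,0,0,0,0,0,0]]]'>/dev/null
cat > lk2.py <<'E'
from m import *
d=load('side'); f=d['frame']; cv2.imwrite('pics/s9.png',f)
s=arm.state(); p=np.array(s['eef_pos']); m=R.from_rotvec(s['tool_rot']).as_matrix()
print(round(s['clock'],2),p.round(4),(m.T@s['wrist_force']).round(2),(m.T@s['torque']).round(3),round(s['grip_width']*1e3,1))
bore=p+m@[.0181,0,.079]; print('bore est',bore,proj(d,bore)[0],'back',proj(d,bore+m@[.0245,0,0])[0],'spindle top pred(.473,.267)',proj(d,[.473,.267,.071])[0])
b=(285,240,360,320); B=blobs(mask(d,b,blue),b)
for x in B[:4]:
    k=cont(x[2],b); print('blue',round(x[0]),x[1],k.min(0),k.max(0),'left pt',k[k[:,0].argmin()],'right',k[k[:,0].argmax()],'top',k[k[:,1].argmin()],'bot',k[k[:,1].argmax()])
E
python3 lk2.py
```

```text
clock: 36.8
eef_pos: [0.4536, 0.2635, 0.2192]
tool_rot: [-3.122, -0.353, 0.003]
wrist_force: [0.2, -0.6, -1.2]
grip_width: 0.0309
finger_force: 59.5
37.1 [0.4548 0.2601 0.2193] [-0.96  0.19  1.81] [-0.006 -0.001 -0.03 ] 30.7
bore est [0.4723 0.264  0.1403] [325.1789 278.0746] back [315.8988 278.268 ] spindle top pred(.473,.267) [324.8958 299.8179]
blue 63 [325.1874 280.6968] [316.375 274.875] [336.375 285.625] left pt [316.375 279.125] right [336.375 284.625] top [322.625 274.875] bot [333.125 285.625]
blue 19 [350.1309 279.4804] [346.625 277.125] [354.875 284.625] left pt [346.625 281.875] right [354.875 278.875] top [351.375 277.125] bot [347.125 284.625]
```

Run:
```python
from m import *
t=load('top')
f=cv2.imread('pics/t2.png'); g=cv2.cvtColor(f,cv2.COLOR_BGR2GRAY)
print(g[196:228,232:266])
s=load('side')
# solve spindle from side with bias
for dc,dr in((0,0),(.3,.5),(.36,.6)): print(dc,dr,plane(s,(324.45-dc,301.25-dr),.071))
```

```text
[[187 186 183 ... 162 184 192]
 [187 190 190 ... 152 182 191]
 [189 201 210 ... 143 176 189]
 ...
 [189 191 204 ...  89 112 156]
 [188 188 193 ... 132 150 172]
 [187 183 171 ... 172 180 187]]
0 0 [0.473  0.2731 0.071 ]
0.3 0.5 [0.4742 0.2712 0.071 ]
0.36 0.6 [0.4744 0.2709 0.071 ]
```

Run:
```python
from m import *
np.set_printoptions(linewidth=250,threshold=10**6)
f=cv2.imread('pics/t2.png'); g=cv2.cvtColor(f,cv2.COLOR_BGR2GRAY)
print('cols 230..265'); 
for r in range(192,232): print(r,' '.join('%3d'%v for v in g[r,230:266]))
hsv=cv2.cvtColor(f,cv2.COLOR_BGR2HSV)
t=load('top'); b=(230,192,266,232); t['frame']=f
for x in blobs(mask(t,b,lambda h,s,v:(h>12)&(h<28)&(s>100)&(v>80)),b,20)[:6]: print('brass',round(x[0],1),x[1],plane(t,x[1],.054))
```

```text
cols 230..265
192 190 190 189 189 188 187 185 186 186 186 187 188 189 190 190 189 187 177 164 156 156 160 170 182 189 191 190 191 189 190 190 189 190 190 190 189
193 190 191 190 189 188 187 187 184 181 178 179 184 188 190 189 186 178 158 142 149 167 179 185 188 192 191 190 189 191 190 190 191 189 190 189 189
194 191 189 189 188 187 187 185 177 163 152 154 168 180 186 187 179 165 147 146 164 180 188 187 189 189 189 191 191 190 190 185 183 183 187 189 189
195 189 189 188 187 187 186 180 163 131 109 114 138 163 176 176 168 160 159 168 181 189 191 190 190 190 191 192 194 193 185 168 156 161 177 187 191
196 189 188 187 186 183 182 177 154 119 100 109 131 156 171 172 165 168 181 192 195 198 201 206 208 208 208 203 199 197 180 144 114 128 162 184 192
197 189 188 187 190 190 188 186 174 159 155 163 177 190 198 194 181 181 200 214 216 215 218 224 226 227 225 212 201 199 182 145 105 106 152 182 191
198 188 185 189 201 210 211 212 211 209 207 209 213 220 225 219 200 191 211 227 228 226 225 228 232 233 232 226 214 205 192 174 135 110 143 176 189
199 187 179 184 207 224 228 228 230 230 227 225 22
[... 4186 characters left out ...]
119 132 144 149 151 150 149 153 157 160 166 172 180 187
228 191 190 189 182 165 137 119 110 101  98  94  94 101 114 126 135 143 146 146 147 151 156 163 169 175 182 182 182 181 183 183 186 189 190 192 194
229 192 190 191 186 176 161 154 151 149 148 146 148 153 159 165 170 175 178 178 178 181 183 185 187 189 191 192 192 193 192 193 193 194 194 194 193
230 192 192 190 189 185 183 180 180 179 179 178 179 179 182 184 184 185 187 187 188 188 190 191 191 193 192 193 194 194 194 194 195 193 194 193 192
231 193 192 190 190 189 188 188 187 186 187 185 186 187 187 187 187 188 188 188 189 190 191 191 192 192 194 195 194 194 194 194 193 193 193 192 190
brass 6.8 [247.1481 214.5602] [0.4583 0.2683 0.054 ]
```

```bash
python3 -m pendant '[[[-1,0.36,-0.66,1,0,0,0],[-1,0,0,2,0,0,0],[-1,0,0,1,0,0,0],[-1,0,0,0,0,0,0],[-1,0,0,0,0,0,0]]]'>/dev/null
cat >> lk2.py <<'E'
e=lambda x,y,z:proj(d,p+m@[x,y,z])[0].round(2)
for nm,y in(('near',-.0205),('far',.0205)): print(nm,'eye mid level z .079',e(-.0036,y,.079))
print('eye right edge near',e(-.0099,-.0205,.079),'bottom near',e(-.0036,-.0268,.0815),'ring top far',e(.0211,.0215,.0765),'back outer',e(.0426,0,.079))
k=f[255:290,300:345].astype(int); 
x0,y0=308,270
E
python3 lk2.py
python3 - <<'E'
import cv2
f=cv2.imread('pics/s9.png').astype(int)
for r in range(282,308): print(r,' '.join('%4d'%(f[r,c,0]-f[r,c,2]) for c in range(312,345)))
E
```

```text
37.92 [0.4578 0.2686 0.1803] [-0.65  0.58  0.44] [0.052 0.027 0.056] 30.8
bore est [0.4755 0.2726 0.1013] [323.4685 291.8999] back [314.2744 292.0799] spindle top pred(.473,.267) [324.8958 299.8179]
blue 62 [323.3775 294.6498] [314.375 288.375] [334.125 299.625] left pt [314.375 294.875] right [334.125 298.625] top [322.125 288.375] bot [331.125 299.625]
blue 18 [350.0614 279.536 ] [346.625 277.125] [355.125 284.625] left pt [346.625 281.625] right [355.125 278.625] top [351.875 277.125] bot [347.125 284.625]
near eye mid level z .079 [331.93 296.6 ]
far eye mid level z .079 [331.29 287.05]
eye right edge near [334.33 296.55] bottom near [332.03 298.9 ] ring top far [322.18 286.25] back outer [314.27 292.08]
282  -20  -21  -20  -21  -20  -19  -20  -21  -20  -19  -20  -18  -19  -20  -20  -21  -21  -29   -8   -8   -6  -15  -62 -109 -100  -42  -48  -48  -46  -47  -32  -16  -14
283  -20  -19  -19  -20  -20  -18  -19  -20  -19  -19  -19  -20  -19  -19  -19  -20  -20  -28  -14   -9   -6   -6  -28  -41  -44  -48  -55  -50  -48  -26  -15  -15  -17
284  -19  -19  -20  -21  -20  -18  -19  -20 
[... 3311 characters left out ...]
 -11  -12  -12  -13  -14
304   -6   -6   -7   -7  -20 -105  -95  -12  -13  -14  -14  -16  -15  -13  -16  -16  -15  -12  -10  -21  -56  -39  -13  -11   -9  -10  -10  -13  -15   -5  -10  -12   -5
305   -6   -6   -7  -11  -39  -77  -47  -12  -13  -17  -16  -15  -13  -14  -15  -15  -15  -11   -8  -24  -58  -50  -25  -11  -10  -10  -11  -13   -6   -9  -11   -5   -5
306   -5   -6   -7  -15  -99 -112  -20   -6  -10  -12  -15  -16  -14  -15  -12   -7   -7   -8   -8  -14  -47  -66  -34  -12  -11  -12  -15   -7   -7   -8   -8   -6   -5
307   -7   -7   -7  -17  -56  -46   -9   -8   -5   -8  -12  -11  -10  -10   -9   -7   -6   -6   -7   -7  -43  -64  -32  -11  -16   -7   -7   -7   -6  -10  -12   -6   -6
```

```bash
python3 -m pendant '[[[-1,-0.5,0.05,0,0,0.045,0],[-1,-0.46,0.04,0,0,0.042,0],[-1,0,0,0,0,0,0],[-1,0,0,0,0,0,0],[-1,0,0,0,0,0,0]]]'>/dev/null
cat > lk3.py <<'E'
from m import *
d=load('side'); f=d['frame']; cv2.imwrite('pics/s10.png',f); f=f.astype(int)
s=arm.state(); p=np.array(s['eef_pos']); m=R.from_rotvec(s['tool_rot']).as_matrix()
print(round(s['clock'],2),p.round(4),'F world',np.round(s['wrist_force'],2),'T',np.round(s['torque'],3),round(s['grip_width']*1e3,1))
print('zaxis',m[:,2].round(3))
import sys
for z in (.08,.0575): print('axis img',z,proj(d,[.4744,.2712,z])[0]+[.36,.6])
r0=int(sys.argv[1])
for r in range(r0,r0+20): print(r,' '.join('%4d'%(f[r,c,0]-f[r,c,2]) for c in range(312,338)))
E
python3 lk3.py 285
```

```text
38.6 [0.4489 0.2655 0.1796] F world [ 0.26  0.21 -1.26] T [-0.055  0.175  0.062] 30.5
zaxis [ 0.084  0.019 -0.996]
axis img 0.08 [324.4172 298.6514]
axis img 0.0575 [324.4821 305.3147]
285  -20  -20  -20  -21  -21  -19  -20  -18  -20  -20  -21  -21  -20  -19  -18  -19  -18  -19  -19  -27  -14  -13   -9  -10  -27  -20
286  -20  -20  -20  -20  -21  -19  -20  -19  -19  -20  -18  -19  -20  -21  -19  -17  -19  -18  -19  -28  -16  -12   -8  -13  -27  -19
287  -20  -20  -19  -20  -20  -20  -19  -19  -19  -15   15   41   24    5    5   -9  -19  -18  -19  -25  -13  -13   -9  -12  -27  -19
288  -18  -18  -19  -19  -19  -19   -6   47   66  130  126  120  120  119  129  112   89   57   42   50   -2  -12  -13   -1  -22  -20
289  -19  -20  -19  -18  -20   -7   69  121   98   79   72   71   72   71   70   83  103  123  105   38   -2  -12   -7   -1  -23  -29
290  -19  -20  -19  -15   31  124  100   55   22    3  -21  -19  -19  -19  -15    1   42   59   58   36    1  -12  -11   -5   -2  -16
291  -20  -19  -20   -2   98  105   32  -17  -20  -19  -18  -19  -19  -19  -19  -18  -18   -6   -5  -20  -20  -
[... 1064 characters left out ...]
   74   84   74   47    4  -10
300   -6   -6   -6   -6   -6   -6   -7  -11  -18  -16  -14  -15  -16  -16  -17  -15  -17  -15  -14  -10    1   12    4   -9   -9  -11
301   -6   -4   -2   -2   -2   -2   -6  -14  -16  -18  -16  -15  -11  -12  -15  -15  -15  -17  -16  -16   -7  -10  -11  -10  -11  -11
302   -6   -7   -6   -7   -8   -5   -6  -14  -16  -16  -18  -17  -17  -13  -14  -16  -17  -16  -14  -11  -12  -11   -9  -11   -9  -11
303   -6   -6   -7   -6  -12  -33  -40  -12  -15  -17  -18  -17  -15  -14  -16  -15  -16  -15  -15  -25  -46  -19  -11   -9  -11  -11
304   -6   -7   -7   -7  -19  -56  -31  -13  -14  -13  -14  -15  -15  -12  -15  -16  -13  -15  -14  -50  -93  -38  -14   -9   -9  -10
```

```bash
python3 -m pendant '[[[-1,-0.09,0,1,0,0,0],[-1,-0.09,0,1,0,0,0],[-1,0,0,0,0,0,0],[-1,0,0,0,0,0,0]]]'>/dev/null; python3 lk3.py 291
```

```text
39.15 [0.4484 0.2655 0.1596] F world [-0.18  0.67 -1.85] T [0.003 0.08  0.042] 30.3
zaxis [ 0.085  0.019 -0.996]
axis img 0.08 [324.4172 298.6514]
axis img 0.0575 [324.4821 305.3147]
291  -19  -20  -21  -20  -20  -18  -19  -19  -19  -19  -20  -19  -19  -19  -18  -18  -20  -18  -20  -24  -23  -11  -11  -10  -12  -16
292  -18  -19  -18  -18  -17  -19  -19  -19  -20  -21  -21  -19  -20  -19  -19  -19  -19  -19  -19  -25  -17  -14  -10  -11  -10  -17
293  -19  -20  -17  -19  -20  -19  -19  -18  -17  -43  -69   -7    1    5  -26  -60  -53  -29  -21  -27  -17  -12  -10   -7  -14  -16
294   -7   -6   -2   -4   -8   -9   -9   -1   61   99  128  125  119  126  131  111   75   30  -40  -36  -10  -11   -8   -6  -11  -14
295  -13  -16   -9   -6   -6   -3   35  127  112   82   65   59   56   63   67   77  102  126  105   63   13  -14  -12  -10   -5   -3
296  -12  -11   -6   -7    1   70  117   83   31   21   10   -8   -6   -9   -7    9   47   69   67   56    1  -15  -13   -9   -5   -5
297   -5   -5   -6   -4   35  119   71   23   -4   -5   -5   -6   -7   -6   -6   -6  -12    2   24   21   -4  -11
[... 1062 characters left out ...]
   72   91   95   73   16   -8
306   -7   -6   -7  -26 -101  -53  -19   -7   -9  -12  -16  -16  -14  -15  -16  -16  -12  -10  -10   -5   -2   16   32   11  -10   -9
307   -6   -7   -7  -25  -94  -44  -11   -6   -9   -8  -10  -10  -11   -9  -10   -9   -9   -8   -8   -8  -52  -70  -26  -11   -9   -9
308   -6   -6   -7  -23  -87  -68  -20   -7   -6   -6  -10  -11   -8  -11  -10   -8   -9   -8  -11  -25 -101 -111  -28   -9   -9  -13
309   -6   -6   -6  -17 -101 -125  -48  -15  -11   -9   -9  -10   -8   -7  -10   -9   -8  -10  -12  -83 -105  -54  -26  -12  -10  -10
310   -6   -7   -6  -14  -44  -75  -74  -34   -9  -14  -14  -13   -9   -8   -8  -13   -8  -13  -37  -63  -64  -47  -20  -11  -11   -9
```

```bash
python3 -m pendant '[[[-1,0.03,0,0.4,0,0,0],[-1,-0.03,0,0.3,0,0,0],[-1,0,0,0,0,0,0]]]'|sed -n 2,4p;  python3 -m pendant '[[[-1,-0.03,0,0.3,0,0,0],[-1,0,0,0,0,0,0]]]'|sed -n 2,4p
```

```text
eef_pos: [0.4489, 0.2654, 0.1523]
tool_rot: [-3.11, -0.348, -0.135]
wrist_force: [0.4, -0.6, -1.2]
eef_pos: [0.4489, 0.2654, 0.1495]
tool_rot: [-3.11, -0.348, -0.135]
wrist_force: [-0.5, -1.0, 0.6]
```

```bash
python3 -m pendant '[[[-1,-0.025,0,0.3,0,0,0],[-1,0,0,0,0,0,0]]]'|sed -n 2,4p;  python3 ft.py; python3 -m pendant '[[[-1,-0.025,0,0.3,0,0,0],[-1,0,0,0,0,0,0]]]'|sed -n 2,4p; python3 ft.py; python3 lk3.py 296
```

```text
eef_pos: [0.4489, 0.2654, 0.1465]
tool_rot: [-3.11, -0.348, -0.135]
wrist_force: [-1.3, -0.4, 1.5]
[0.4489 0.2654 0.1465] F [-1.21  0.06 -1.65] T [-0.268 -0.219  0.015] 30.5
eef_pos: [0.4491, 0.2651, 0.1437]
tool_rot: [-3.11, -0.348, -0.136]
wrist_force: [-1.1, -1.1, 6.6]
[0.4491 0.2651 0.1437] F [-0.71  0.86 -6.73] T [-0.684 -0.327  0.056] 30.6
40.33 [0.4491 0.2651 0.1437] F world [-1.4  -2.78  5.75] T [-0.658  0.181 -0.084] 31.1
zaxis [ 0.085  0.019 -0.996]
axis img 0.08 [324.4172 298.6514]
axis img 0.0575 [324.4821 305.3147]
296  -11   -9   -6   -6   -6   -1   66  120  101   59   46   55   72  104  126   79   33   -6   -9   -9  -11  -10   -6   -7   -9  -10
297   -5   -4   -5   -5   -8   20  117   73   17    4   -2   -2   11   56   78  100  106   62   10   -5  -12  -12   -8   -9  -11  -11
298   -6   -6   -6   -6   -4   75   98    9   -6   -7   -9  -11  -12  -13    5   56   89  113  105   71    8  -11   -8   -9   -9  -10
299   -6   -8   -7   -8   -5   54   77    6  -12  -17  -17  -17  -16  -12  -14  -16    3   38   60   53    3  -12   -9  -10  -11  -11
300   -6   -7   -6   -7   -4  
[... 1413 characters left out ...]
    8   86   95   75   22  -11
311   -7   -6   -7   -6  -15  -47  -70  -33  -10   -8   -7   -9   -7   -7   -7  -11  -10  -20  -49  -68  -41    5   22   13   -2  -10
312   -6   -6   -7   -6  -11  -15  -12   -8   -8   -9   -9   -9   -7   -6  -10  -11  -12  -19  -48  -50  -20   -9   -9   -8   -9  -11
313   -5   -6   -6   -5   -7  -11  -11  -17  -17  -13  -10  -12  -13  -12  -10  -12  -11  -12   -9   -9   -8  -11  -10   -9   -8  -10
314   -6   -7   -6   -6   -6   -6   -6   -7   -6   -7   -6   -6   -7   -6   -6   -7   -6   -7   -5   -8  -12  -12  -10   -9  -14  -13
315   -7   -6   -6   -7   -6   -6   -6   -6   -7   -7   -7   -7   -7   -7   -8   -7   -8   -7   -7   -7   -6  -12  -13  -14   -6   -6
```

```bash
python3 -m pendant '[[[-1,0.05,0,-0.6,0,0,0],[-1,0.05,0,-0.6,0,0,0],[-1,0.04,0,-0.4,0,0,0],[-1,0,0,0,0,0,0],[-1,0,0,0,0,0,0]]]'>/dev/null; python3 lk3.py 289
```

```text
41.0 [0.4489 0.2654 0.1595] F world [ 0.41 -0.18 -0.79] T [-0.068  0.136  0.075] 30.4
zaxis [ 0.085  0.019 -0.996]
axis img 0.08 [324.4172 298.6514]
axis img 0.0575 [324.4821 305.3147]
289  -19  -19  -20  -20  -20  -19  -19  -19  -19  -19  -20  -19  -20  -19  -19  -20  -20  -20  -20  -26  -19  -12  -10  -11  -28  -18
290  -19  -19  -21  -21  -20  -20  -19  -19  -19  -19  -18  -18  -19  -19  -19  -18  -19  -19  -20  -26  -17  -12   -7  -12  -27  -32
291  -19  -20  -19  -19  -19  -19  -20  -20  -19  -19  -18  -19  -17  -19  -18  -19  -18  -20  -20  -29  -13  -12  -11  -11  -13  -17
292  -20  -19  -19  -19  -19  -19  -20  -19  -18  -13    5    4   -9  -18  -18  -18  -18  -18  -20  -27  -13  -12   -8  -10  -11  -15
293  -18  -18  -16  -18  -19  -19   -5   62   98  127  128  127  127  108   85   38   -8  -29  -21  -28  -14  -11  -11   -8  -15  -16
294  -10   -6   -1   -4   -6   69  143  113   82   64   60   65   70   78  100  120  104   46   10   11   -3  -10   -7   -7  -12  -16
295  -14  -16   -9   -3   36  123   90   22   18   10   -2   -2    1   12   63   88   95   96   54   37   -1  -
[... 1064 characters left out ...]
   29    1    4   21    5  -11
304   -5   -6   -7   -7  -19  -55  -32  -13   -4   20   48   50   58   64   54   46   41   42   53   94   78   21   26   90   57  -10
305   -7   -6   -6  -13  -50  -71  -48   -9  -14  -13  -16  -14  -10    1   -8  -16  -18  -15   -4   49   86  101  108   76   10  -10
306   -6   -6   -7  -24  -99  -53  -19   -5   -9  -10  -15  -16  -14  -12  -15  -14  -14  -11   -7   -6   11   32   38   16   -1   -8
307   -7   -7   -7  -17  -57  -45  -10   -6   -8  -10   -9  -11  -11  -11   -9   -9   -9   -8   -9   -7  -42  -65  -31  -11   -9  -12
308   -6   -6   -5  -21  -85  -71  -22   -7   -7   -8  -10   -8   -8   -9   -8   -9   -9   -7  -11  -26  -60  -60  -30  -11  -11  -11
```

```bash
python3 -m pendant '[[[-1,-0.06,0.3,0,0,0,0],[-1,-0.05,0,0.6,0,0,0],[-1,-0.05,0,0.5,0,0,0],[-1,0,0,0,0,0,0]]]'|sed -n 2,4p;  python3 avg.py;  python3 -m pendant '[[[-1,-0.025,0,0.3,0,0,0],[-1,0,0,0,0,0,0]]]' >/dev/null; python3 avg.py
```

```text
eef_pos: [0.4487, 0.2623, 0.1479]
tool_rot: [-3.11, -0.348, -0.134]
wrist_force: [0.1, 0.2, -1.2]
41.9 [0.4491 0.2624 0.1486] [ 0.029  0.277  1.86  -0.013 -0.138 -0.017] sd [0.649 0.379 0.513 0.027 0.037 0.047]
42.5 [0.4491 0.2623 0.1455] [-0.48   0.739 -0.731 -0.266 -0.195  0.009] sd [0.69  0.347 0.837 0.049 0.028 0.023]
```

```bash
python3 -m pendant '[[[-1,0.03,0,-0.5,0,0,0],[-1,-0.05,0.22,0,0,0,0],[-1,-0.03,0,0.5,0,0,0],[-1,0,0,0,0,0,0]]]'|sed -n 2,4p;  python3 avg.py;  python3 -m pendant '[[[-1,-0.025,0,0.3,0,0,0],[-1,0,0,0,0,0,0]]]' >/dev/null; python3 avg.py; python3 lk3.py 293
```

```text
eef_pos: [0.4488, 0.2599, 0.1449]
tool_rot: [-3.11, -0.348, -0.134]
wrist_force: [-0.1, -0.3, -1.6]
43.5 [0.449  0.2602 0.1455] [-0.234 -0.564  1.524 -0.006 -0.148 -0.009] sd [0.36  0.484 0.634 0.031 0.039 0.01 ]
44.1 [0.4491 0.2602 0.1425] [ 0.02  -0.069  1.561 -0.01  -0.128 -0.003] sd [0.282 0.379 0.521 0.027 0.029 0.032]
44.15 [0.4491 0.2601 0.1425] F world [-0.15  0.85 -0.95] T [-0.094  0.16   0.008] 30.3
zaxis [ 0.085  0.019 -0.996]
axis img 0.08 [324.4172 298.6514]
axis img 0.0575 [324.4821 305.3147]
293  -18  -18  -17  -19  -20  -18  -17  -19  -19  -42  -94  -90  -71  -52  -59  -60  -53  -30  -22  -25  -24  -13   -6   -6  -11  -17
294   -8   -6   -2   -3   -8   -9   -8   -8   -8  -16  -50  -68  -71  -76  -90  -87  -81  -90  -94 -104  -45  -12   -9   -8  -12  -15
295  -12  -13  -10   -6   -6   -6   -6   -5   -5   -5   -6   -6   -6   -6   -6   -5  -12  -10  -10  -11  -11  -10   -9  -10  -10  -11
296  -12  -10   -6   -7   -7   -6   -7   -7   -6   -6   -4   10   -1   -6   -7   -5  -12   -9  -12   -8   -9  -13  -10   -9  -10  -12
297   -5   -5   -5   -5   -5   -5   -4   21   70  12
[... 1391 characters left out ...]
  102   17    1   28   13   -8
308   -7   -6   -6  -22  -87  -75  -35   -6    1   30   57   62   72   76   70   64   45   37   68   97   97   50   41  103   70   -2
309   -7   -7   -6  -14 -102 -127 -104  -14   -6   -9   -8   -8   -2    7    2   -7   -9   -9  -10   25   75   93   96   77   12  -10
310   -7   -5   -6  -14  -42  -75  -77  -33   -6   -7  -10  -13  -11   -7  -10  -10   -8  -14  -35  -62  -50    5   36   18   -2   -9
311   -6   -6   -6   -6  -15  -49  -68  -33   -9   -5   -7   -8   -8   -6   -7   -7   -8  -19  -51  -68  -54  -26   -9   -9   -9  -11
312   -6   -6   -6   -5  -11  -14  -14   -9   -8   -9   -9   -6   -8   -8   -9   -8   -9  -19  -53  -60  -20  -11  -10  -10  -10  -10
```

```bash
python3 -m pendant '[[[-1,0.17,0,0,0,-0.02,0],[-1,0.17,0,0,0,-0.02,0],[-1,0.17,0,0,0,-0.02,0],[-1,0.17,0,0,0,-0.02,0],[-1,0,0,0,0,0,0]]]'|sed -n 2,4p;  python3 avg.py; python3 lk3.py 294
```

```text
eef_pos: [0.4562, 0.2616, 0.1426]
tool_rot: [-3.121, -0.348, -0.01]
wrist_force: [-0.6, -0.6, -1.9]
45.2 [0.4555 0.2617 0.1429] [ 0.108 -0.045  1.721 -0.032 -0.055 -0.017] sd [0.325 0.361 0.596 0.014 0.038 0.017]
45.23 [0.4555 0.2616 0.1429] F world [ 0.01 -0.29 -1.27] T [-0.024  0.049  0.05 ] 30.6
zaxis [ 0.007  0.001 -1.   ]
axis img 0.08 [324.4172 298.6514]
axis img 0.0575 [324.4821 305.3147]
294   -8   -6   -2   -3   -9   -8   -8   -7   -8  -18  -46  -62  -75  -76  -77  -74  -72  -82  -76  -28   -6   -9   -9  -11  -14  -16
295  -12  -16   -9   -5   -5   -6   -5   -6   -6  -12  -11  -10  -11  -10  -11  -10  -10  -11  -10   -8   -9   -9  -10  -10  -10  -13
296  -12  -10   -6   -7   -6   -7   -6   -6   -6   -6  -11   -9   -8  -10   -9  -11  -11  -11  -10   -9   -7  -10  -13   -8  -10   -9
297   -5   -5   -6   -5   -5   -5   -5   -6   -3   20   51   56   57   48   18    1   -9   -6   -9   -9  -10   -8   -8   -8   -8  -10
298   -6   -6   -6   -5   -5   -6    1   68  124  111   70   52   51   50   42   27   31   32   17    0  -10   -8   -9   -1   -1   -8
299   -8   -7   -6   -8   -7   
[... 1278 characters left out ...]
   53   34   36   56   14  -10
309   -5   -6   -6  -14 -103 -126  -48  -14   -8    2   16   36   51   45   29   25   10  -11   -7   41   77   88   89   62    7  -11
310   -6   -5   -5  -14  -43  -75  -76  -32   -7  -10  -14  -13   -9   -7  -10  -10   -7  -15  -37  -50  -20   19   29    9  -10   -9
311   -6   -6   -7   -7  -14  -49  -69  -29   -8   -9  -10   -8   -7   -7   -8   -8   -7  -20  -49  -66  -54  -26  -10  -11   -9   -9
312   -5   -5   -6   -6  -10  -15  -11   -6   -8  -10   -7   -9   -7   -9   -8   -8   -8  -19  -46  -51  -21  -10  -10  -10   -7  -10
313   -6   -6   -5   -6   -7  -11  -13  -18  -15  -16  -12  -12  -12  -12  -13  -13  -13  -10  -11   -8   -9  -10   -9  -13  -13  -14
```

```bash
python3 -m pendant '[[[-1,0.13,0,0,0,-0.015,0],[-1,0.12,0,0,0,-0.015,0],[-1,0,0,0.15,0,0,0],[-1,0,0,0.1,0,0,0],[-1,0,0,0,0,0,0]]]'|sed -n 2,4p;  python3 avg.py; python3 -m pendant '[[[-1,0,0,0.1,0,0,0],[-1,0,0,0,0,0,0]]]' >/dev/null;python3 avg.py; python3 lk3.py 296
```

```text
eef_pos: [0.4579, 0.2621, 0.1402]
tool_rot: [3.119, 0.349, -0.036]
wrist_force: [-0.2, -0.1, -1.1]
46.2 [0.458  0.2622 0.1404] [-0.005 -0.126  1.743 -0.013  0.014 -0.015] sd [0.727 0.166 0.388 0.029 0.024 0.016]
46.9 [0.458  0.2622 0.1393] [-0.021 -0.321  1.837 -0.     0.028 -0.007] sd [0.568 0.445 0.339 0.027 0.019 0.02 ]
46.95 [0.458  0.2622 0.1393] F world [ 0.03  0.13 -1.71] T [-0.048  0.032  0.004] 30.5
zaxis [-0.022 -0.005 -1.   ]
axis img 0.08 [324.4172 298.6514]
axis img 0.0575 [324.4821 305.3147]
296  -12   -9   -6   -6   -7   -8   -7  -13  -10   -9  -10  -10  -10  -10  -13  -11  -10   -9  -11  -10   -8   -9   -7   -9  -10  -10
297   -5   -6   -6   -6   -6   -6   -5  -11  -11  -10  -10  -12  -10  -11   -9   -9  -10   -9  -10  -10   -8  -10   -8   -8  -11  -11
298   -6   -6   -6   -6   -5   -6   -6   -6  -11    4    2  -13  -12  -11   -8   -8   -8  -10   -6   -9   -5   -9   -9   -6  -10   -9
299   -7   -7   -7   -7   -7   -7    1   55   52   17  -16  -15  -16  -14  -13  -10   -9    1    5   -9  -10   -8    1   13    3  -12
300   -6   -6   -6   -7   -5    4   79   64    1  -18
[... 1390 characters left out ...]
   84   99   96   52    3   -8
311   -6   -6   -6   -6  -14  -49  -68  -28   -8  -10   -6   -8   -8   -7   -5   -7   -8  -20  -49  -53   -2   32   26    5   -9  -12
312   -5   -6   -5   -5  -10  -14  -10   -9   -7   -9   -6   -7   -7   -5   -8   -7  -10  -18  -45  -50  -19  -12  -11  -11  -10   -8
313   -6   -5   -5   -5   -6  -11  -12  -16  -14  -12  -12  -11  -13  -13  -14  -13  -11  -13  -13   -8   -8  -11   -9  -14  -13  -14
314   -7   -6   -6   -6   -7   -7   -7   -7   -8   -6   -6   -7   -6   -7   -7   -7   -6   -6   -4   -7   -9  -13  -15  -12   -6   -5
315   -7   -7   -7   -6   -7   -6   -6   -6   -7   -7   -7   -7   -7   -7   -7   -6   -6   -6   -7   -6   -6   -7   -7   -6   -6   -6
```

```bash
for i in 1 2 3; do python3 -m pendant '[[[-1,0,0,0.1,0,0,0],[-1,0,0,0,0,0,0],[-1,0,0,0,0,0,0]]]' >/dev/null;python3 avg.py;done
```

```text
47.7 [0.458  0.2622 0.1383] [ 0.062  0.111  1.907 -0.018  0.036 -0.014] sd [0.569 0.517 0.313 0.024 0.025 0.017]
48.5 [0.458  0.2622 0.1373] [ 4.60e-01  3.60e-02  1.62e+00  1.00e-03  5.00e-02 -2.00e-03] sd [0.291 0.441 0.399 0.036 0.026 0.032]
49.3 [0.458  0.2622 0.1363] [ 0.28  -0.187  1.502 -0.008  0.046  0.007] sd [0.608 0.342 0.468 0.024 0.028 0.022]
```

```bash
for i in 1 2; do python3 -m pendant '[[[-1,0,0,0.1,0,0,0],[-1,0,0,0,0,0,0]]]' >/dev/null;python3 avg.py;done; python3 lk3.py 297
```

```text
49.9 [0.4579 0.2622 0.1354] [ 0.222  0.177  0.635 -0.013  0.05   0.003] sd [0.33  0.562 0.389 0.03  0.029 0.026]
50.6 [0.458  0.2623 0.1344] [ 1.800e-01  2.090e-01 -4.512e+00 -9.500e-02  5.700e-02  2.000e-03] sd [0.37  0.599 0.645 0.035 0.023 0.028]
50.62 [0.458  0.2623 0.1344] F world [-0.61  0.58  5.92] T [-0.069 -0.09  -0.006] 30.5
zaxis [-0.022 -0.005 -1.   ]
axis img 0.08 [324.4172 298.6514]
axis img 0.0575 [324.4821 305.3147]
297   -5   -6   -6   -5   -5   -6   -6  -13  -11  -11   -8   -8  -10  -11   -9   -9  -10  -11   -9  -10   -9   -9   -6   -7  -11  -13
298   -6   -5   -5   -5   -5   -6   -5   -6  -12  -13  -12  -12  -13  -10   -8   -8  -10   -7   -8   -9  -10  -10   -7  -10  -11   -8
299   -8   -7   -8   -7   -6   -6   -6   -7  -11  -15  -17  -17  -17  -15  -13  -12   -7   -8   -9  -10   -9   -8   -8   -6  -11  -12
300   -6   -6   -7   -6   -6   -5    3   43   -1  -16  -16  -16  -16  -16  -15  -16  -14   -6   -6   -8   -9   -9   -7    2   -2  -11
301   -3   -2   -3   -3   -3   10   86    4  -16  -17  -16  -16  -11  -11  -15  -14  -14   -8   -5   -9  -10   -9   -4   15    5
[... 1315 characters left out ...]
   92  107  121   77    9   -9
312   -5   -5   -5   -4  -11  -15  -12   -5   -7   -9  -10   -9  -10  -10   -9  -10   -9  -18  -48  -21   55   64   57   26   -2  -10
313   -4   -2   -2   -3   -4  -11  -13  -16  -11  -12  -13  -10   -9  -13  -14  -12  -12  -11  -10   -6   -8  -12  -11   -8  -12  -13
314   -6   -7   -7   -7   -6   -6   -7   -7   -6   -6   -6  -12  -15   -6   -7   -6   -7   -7   -4   -7   -9  -15  -16  -12  -12   -5
315   -6   -7   -6   -6   -6   -6   -6   -7   -7   -6   -7   -7   -7   -7   -7   -7   -7   -6   -7   -6   -7   -6   -7   -6   -8   -7
316   -6   -7   -7   -6   -7   -7   -7   -7   -7   -7   -7   -6   -6   -7   -8   -7   -7   -7   -6   -6   -6   -6   -6   -6   -7   -7
```

```bash
python3 -m pendant '[[[-1,0,0,-0.1,0,0,0],[-1,0.14,0,0,0,-0.017,0],[-1,0.14,0,0,0,-0.017,0],[-1,0.14,0,0,0,-0.017,0],[-1,0,0,0,0,0,0],[-1,0,0,0,0,0,0]]]' >/dev/null;python3 avg.py; python3 lk3.py 299 | cut -c1-140
```

```text
51.8 [0.462  0.2631 0.1352] [-0.098  0.348  1.138 -0.071  0.055  0.012] sd [0.592 0.666 0.384 0.034 0.026 0.037]
51.83 [0.462  0.2631 0.1352] F world [-0.05 -0.51 -1.34] T [-0.08  -0.085  0.041] 30.5
zaxis [-0.072 -0.016 -0.997]
axis img 0.08 [324.4172 298.6514]
axis img 0.0575 [324.4821 305.3147]
299   -8   -7   -7   -8  -11  -12   -9  -10  -10  -15  -16  -16  -14   -5   -6   -8   -7   -7   -8   -7   -9  -11   -8   -8  -10  -12
300   -6   -7   -6   -7   -8  -12   -5   -9  -15  -18  -16  -15  -14   -5   -8   -6   -9   -8   -7   -9   -9   -8    0   13    4  -12
301   -6   -6   -6   -6   -6   -2   44    3  -14  -16  -17  -15   -9   -9   -9   -7   -7   -6   -6  -10  -10  -11    2   32    5  -10
302   -6   -7   -6   -8    1   80   61  -13  -15  -16  -17  -17  -14  -13  -15  -15  -12   -7   -8   -9  -10   -9    6   21   -3  -10
303   -7   -7   -6   -4   59  115   18  -11  -14  -16  -17  -15  -14  -13  -11   -7   -7   -7   -9   -7   -9   -8   -2   -1  -11  -11
304   -6   -6   -6    1  125   87   -4  -13  -14  -14  -15  -17  -15  -10   -7   -6   -6   -5   -7   -8   -9  -11  -10   -8  -16   
[... 1178 characters left out ...]
  -10  -11  -10  -13  -12   -6
314   -6   -6   -7   -6   -6   -6   -6   -7   -7   -7   -6  -13  -15   -6   -7  -13  -13  -15   -4   -6  -11  -13  -13  -13   -6   -6
315   -7   -7   -6   -6   -6   -6   -6   -7   -7   -7   -7   -7   -7   -6   -7   -7   -7   -7   -7   -7   -6   -7   -6   -6   -6   -7
316   -6   -7   -7   -7   -7   -6   -8   -7   -7   -7   -7   -7   -7   -7   -6   -7   -7   -7   -7   -6   -5   -6   -7   -7   -7   -7
317   -6   -7   -7   -7   -6   -7   -7   -7   -7   -6   -7   -7   -7   -7   -7   -7   -7   -7   -6   -6   -6   -6   -7   -7   -6   -6
318   -6   -6   -6   -6   -8   -7   -7   -7   -6   -6   -6   -6   -7   -7   -7   -8   -7   -7   -7   -6   -6   -6   -6   -7   -7   -7
```

```bash
python3 -m pendant '[[[-1,0.1,0.04,0,0,0,0],[-1,0,0,0.02,0,0,0],[-1,0,0,0,0,0,0],[-1,0,0,0,0,0,0]]]' >/dev/null;python3 avg.py; python3 lk3.py 300 | cut -c1-140
```

```text
52.7 [0.4631 0.2629 0.1349] [-0.484 -0.063  0.694  0.001  0.056 -0.006] sd [0.469 0.586 0.405 0.04  0.025 0.012]
52.77 [0.4631 0.2629 0.1349] F world [-0.09  0.94 -0.21] T [0.024 0.015 0.044] 30.3
zaxis [-0.072 -0.016 -0.997]
axis img 0.08 [324.4172 298.6514]
axis img 0.0575 [324.4821 305.3147]
300   -6   -6   -7   -6  -11  -10   21   21  -15  -16  -15  -16  -14   -6   -8   -7   -8   -7   -8   -9  -10   -6    9   11  -11   -9
301   -5   -6   -5   -6   -6   -3   42    3  -18  -16  -17  -16   -9  -11   -8   -8   -7  -10   -9  -10  -10   -4   23   20   -4  -11
302   -7   -7   -7   -7    6  101   43  -15  -14  -16  -18  -17  -14  -12  -13  -14   -6  -10   -7  -12   -9   -8    9   21   -4   -9
303   -8   -6   -6    5  105  107    7  -13  -14  -16  -16  -16  -12  -10   -4   -9   -5   -6   -6   -8   -8   -9   -9   -7  -11  -15
304   -7   -6   -4   37  115   43  -11  -12  -13  -15  -14  -16  -15  -12   -7   -8   -8   -7   -8  -10   -9   -8   -9  -11  -15   -6
305   -7   -5   -2   62   99  -10  -47  -10  -12  -14  -16  -16  -13  -12   -9   -9   -9   -7   -9  -10   -8   -9   -9  -10  -15   -6

[... 1175 characters left out ...]
  -12  -13  -16  -12   -6   -6
315   -7   -6   -7   -7   -6   -6   -5   -7   -7   -7   -7   -7   -7   -7   -7   -7   -7   -7   -7   -6   -7   -6   -6   -6   -6   -7
316   -6   -7   -7   -6   -7   -7   -7   -7   -8   -8   -7   -7   -7   -7   -7   -7   -7   -7   -6   -7   -6   -6   -6   -6   -6   -6
317   -6   -7   -6   -6   -7   -7   -6   -7   -7   -7   -7   -7   -7   -7   -7   -7   -7   -7   -6   -6   -6   -7   -7   -6   -7   -6
318   -6   -6   -6   -5   -7   -7   -6   -7   -7   -7   -6   -6   -7   -7   -7   -6   -7   -7   -7   -7   -7   -6   -7   -6   -6   -6
319   -6   -7   -5   -4   -7   -8   -8   -8   -7   -8   -7   -7   -7   -6   -5   -5   -5   -5   -6   -6   -6   -6   -6   -6   -7   -6
```

```bash
python3 -c "
from bench import arm
s=arm.state(); print(s['clock'],s['finger_force'],s['grip_width']); print(arm.sign_off())"
```

```text
52.775 59.64074492454529 0.030293766630743638
the job is handed in; nothing more can be done
None
```

I handed the job in at 52.8 s: the keeper plate is snapped shut, and the spread blue ring lies round the groove, level as near as the side camera can tell, about on the brass pads, with the pliers held squeezed; `sign_off` gave no verdict.

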